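# Turn a degreased cover plate over with a thin lifter

### The arm

A 7-joint arm with a two-finger parallel gripper is mounted at the origin on a cart in front of the work surface, level with it; the furniture and walls round the work are solid. World frame = base frame: x ahead of the robot, y to its left, z up, the work surface at z = 0. Lengths are in m, angles in rad, forces in N, time in s.
With the tool pointing down it reaches from about 0.425 to 0.875 m from the base axis. Payload 4.7 kg.
Tool frame: the origin (TCP) lies on the centre line of the jaws, within the pads' length; the fingertips stand 8 mm ahead of it and the grasp point (between the pads) lies 11 mm behind it; z points along the fingers, y is the direction in which the jaws open and shut (so a half turn about z gives the same grasp; the last joint's range is limited). The gripper opens to 87 mm and grips with 3 to 60 N. Pads are 19 mm wide; open, the fingers measure 117 mm over their backs; the gripper's body (75 mm by 190 mm) begins 51 mm behind the grasp point.
Start: joints at [1.344, 0.321, -0.07, 1.45, 0.023, 1.371, -0.057], TCP at [0.155, -0.631, 0.231] pointing down, gripper open.
Joint ranges: [-2.86, 2.86], [-0.3, 2.09], [-1.38, 1.24], [0.06, 2.45], [-1.56, 4.7], [0.09, 2.05], [-2.69, 2.69]. Speed limits (rad/s): [2.57, 2.57, 3.14, 3.14, 3.14, 3.14, 3.14].

### API

Orientations are given as a rotation vector (axis times angle).
In Python, from bench import ctrl, cams, workorder gives the robot as it stands. The module is installed in compiled form; this text tells all that it offers.
- The arm moves only by the tool carry_out, never from a script. Its argument "rows" is a list of rows, each an object with "offset": the shift along the tool's x, y, z in m, a list of three; "rot": the turn, a rotation vector about the tool's x, y, z in degrees, a list of three; "gripper": the opening, from 0 (shut) to 1 (fully open). In form: [{"offset": [dx, dy, dz], "rot": [rx, ry, rz], "gripper": gripper}, ...]. A call has 1 to 10 rows; each row shifts and turns the commanded pose from where the row before left it, along the tool's axes as they then stand; what a row does not reach is not made up. A row lasts 1/8 s, in which the tool goes at most 62.5 mm and 10.7 degrees, less where a joint would pass 70% of its speed; a pose out of reach is approached as far as the arm can. A call is refused whole if a number of a shift passes 0.0625 or a number of a turn 10.7, either way. A call with a gripper value outside its range is refused whole. The fingers move at their own pace and stop on an object; "grip_force" is the grip in N (left out, the last holds). Time passes only in rows, so rows that do not move let the fingers close. It gives the time, the measured TCP pose, the force and the opening at its end, in the units of the state.
- ctrl.get_state(): the state, without advancing time (a new reading comes with each control period).
- cams.get_image(name): name is "side" or "top" or "wrist"; returns a dict with "img" (384x512x3 uint8, red, green, blue), "vfov" (degrees; the focal length in pixels is half the picture's height over the tangent of half this angle, whatever the lens; pixels are square), "cx", "cy" (the principal point, pixels), "R" (3x3) and "t" (3): a world point X has camera coordinates R X + t. Camera axes: x right, y down, z forward; pixel columns grow to the right and rows downward; lengths in m; the calibration is good to about 2 mm. A picture is of the moment at which its call begins. There is no depth.
- workorder.close_job(): hands the job in, once; it reports no verdict.
The state is a dict: "time": time; "joint_positions": joint angles; "qd": joint speeds; "joint_torque": joint torques, N m; "position": TCP position; "tool_rot": TCP orientation; "ft_force": force on the tool from outside, world axes, zero at the start; "torque": the same for the moment, N m; "grip_width": opening from 0.0 (shut) to 1.0 (fully open).
Only numpy, scipy, OpenCV 4.12 (cv2) and the standard library are available. Lean on these libraries where they do the work, as an engineer would, in place of code of your own. Each camera call takes 0.05 s, during which the arm holds its last target.

### The job

The small aluminium cover plate in the turning jig has been degreased, so turn it over with the orange-handled lifter and never touch it with the gripper: slide the lifter's thin blade under the plate's near edge until its shoulder pushes the plate home against the face of the sprung cork-topped landing block, and hold it there for a moment with a light but definite push (about 5 N). Then lift and tilt with the lifter so that the plate goes over and lies flat on the cork, feet up, without pressing hard on the plate or the bed of the jig, and stand the lifter upright back on its black mat. Leave the other things on the bench alone.

Things in the scene. Friction and masses are not known exactly. Their poses are not given: they have to be found in the camera images.
- jig: turning jig fixed to the bench: plywood board 260 x 120 x 10 mm with a smooth white top, the bed. Origin at the centre of its underside, at bench height. x runs along the 260 mm side, away from the robot; the plate is flipped over towards +x, onto the landing block
- jig_bed (a point): centre of the bed surface. Landing block on the far half of the bed: 80 (x) x 110 (y) mm, cork top 10 mm above the bed; its upright front face (towards -x) is the stop, set 20 to 40 mm from this point along the jig's +x. The setting is NOT measured: feel for it. The block is on a stiff spring and gives 1 mm in +x for each 4 N
- plate: loose aluminium cover plate, about 60 g: slab 56 (x) x 72 (y) x 4 mm on four round brass feet 4 mm high (7 mm across, at x = +-22, y = +-29 mm). Origin level with the feet's ends, below the slab's centre; z points from feet to slab. Starts feet down on the bed, 7 to 50 mm short of the landing block, nearly square to the jig; the gripper must not touch it
- plate_center (a point): centre of the plate's slab, 6 mm above the feet's ends. Between feet and bed a gap 4 mm high and 51 mm wide is open under the slab's near (-x) edge
- lifter: offset lifter, about 120 g, standing upright on its flat sole on the mat. Origin in the sole, below the handle; x points from the handle to the blade tip, z up the handle. Steel blade 2 mm thick, 26 mm wide, underside level with the sole. A 12 mm high shoulder, upright front at x = 22 mm, ends the blade, so 18 mm of blade go under the plate; the heel ends at x = -14 mm
- lifter_grip (a point): middle of the lifter's orange handle, where to grip (firmly, across its 16 mm), 55 mm above the sole; axes as the lifter's. The handle is 24 mm (x) by 16 mm (y) and ends 95 mm above the sole
- lifter_tip (a point): middle of the blade tip's edge, 40 mm ahead (+x) of the lifter's origin, 1 mm above the sole
- mat: black rubber park mat fixed to the bench, 110 mm (x) x 70 mm (y) x 4 mm high; origin at the centre of the underside
- sanding_block: bystander, leave alone: cork sanding block 46 x 75 x 24 mm; origin at the centre of its underside
- tape_measure: bystander, leave alone: yellow tape measure 36 x 72 x 58 mm; origin at the centre of its underside
- tin_pins: bystander, leave alone: round pin tin, 55 mm across, 23 mm high; origin at the centre of its underside
- wood_block_3: bystander, leave alone: pine block 45 x 75 x 19 mm; origin at the centre of its underside
- wagon_bench_2: bystander, leave alone: white tank wagon model 31 x 139 x 50 mm; origin at the centre of its underside
- pliers: bystander, leave alone: red-handled pliers 42 x 147 x 10 mm; origin at the centre of its underside
- screwdriver: bystander, leave alone: yellow screwdriver 19 x 157 x 19 mm; origin at the centre of its underside
Things that resemble listed ones, but are neither listed nor needed, are in the scene too. Leave any blue look-alike of the lifter alone. There is more than one size of the mat; the job needs the larger.

How it is judged:
On the way, in this order (a step that is already met when the one before it is completed fails the run):
1. the blade is under the plate (tip at least 10 mm in from the near edge) and the lifter pushes the plate home against the landing block with more than 3 N for 0.2 s (z of lifter_tip in the frame of plate below 0.005 m and x of lifter_tip in the frame of plate between -0.018 and 0.01 m and y of lifter_tip in the frame of plate between -0.03 and 0.03 m and contact force between plate and lifter above 3 N), for 0.2 s.
2. the lifter, in contact with it, has tilted the plate up by more than 35 degrees on the jig (angle between plate's own z axis and vertical between 0.61 and 1.75 rad and contact force between plate and lifter above 0.03 N and z of plate_center in the frame of jig below 0.055 m), for 0.05 s.
At the end, for the whole second after the job is handed in: The plate lies flat (within 6 degrees) and at rest on the landing block's cork top, feet up; the lifter stands upright (within 5 degrees) and at rest on the mat, its handle above the mat (angle between plate's own z axis and vertical above 3.04 rad and z of plate_center in the frame of jig between 0.0195 and 0.0245 m and x of plate_center in the frame of jig between 0.02 and 0.12 m and y of plate_center in the frame of jig between -0.045 and 0.045 m and linear speed of each of plate, lifter below 0.02 m/s and angle between lifter's own z axis and vertical below 0.08 rad and z of lifter in the frame of mat between 0.002 and 0.007 m and x of lifter in the frame of mat between -0.055 and 0.055 m and y of lifter in the frame of mat between -0.035 and 0.035 m); the robot touches nothing.
It fails at once if the gripper or arm touches the plate (contact force between any of the fingers, the arm and plate above 0.2 N).
It fails at once if the lifter presses on the plate with more than 20 N (contact force between lifter and plate above 20 N).
It fails at once if the lifter presses on the jig with more than 30 N (contact force between lifter and jig above 30 N).
It fails at once if a bystander is moved by more than 20 mm (distance of any of sanding_block, tape_measure, tin_pins, wood_block_3, wagon_bench_2, pliers, screwdriver from where it was at the start of the episode above 0.02 m).
It also fails if it takes over 72 s, if anything falls off the work surface, if the arm or the gripper's body presses on something with over 40 N, if the wrist force passes 120 N, or if a joint passes its speed limit or range.

## Working session

There is one attempt and no reset: what is moved stays moved. The work goes in short steps, Python scripts to look and compute and a tool call to move; the robot and the scene stay as the last step left them, time stands still between calls to the robot, and variables do not carry over. Pictures are saved under pics/ and viewed, and the job is handed in when it is done.

Besides the shell and the picture viewer there is one more tool, called after ">>>" as name(argument=value, ...) on one line, values as JSON. carry_out: Moves the arm, as the interface text tells. Its arguments: {"type":"object","properties":{"rows":{"type":"array"},"grip_force":{"type":"number"}},"required":["rows"]}

```bash
mkdir -p pics; ls; cat > h.py <<'E'
import numpy as np, cv2
from bench import ctrl, cams, workorder
def grab(n,fn):
    d=cams.get_image(n); cv2.imwrite('pics/'+fn,cv2.cvtColor(d['img'],cv2.COLOR_RGB2BGR)); np.savez('pics/'+fn+'.npz',**d); return d
def load(fn):
    return dict(np.load('pics/'+fn+'.npz'))
def K(d):
    h=d['img'].shape[0]; f=h/2/np.tan(np.radians(float(d['vfov']))/2); return f,float(d['cx']),float(d['cy'])
def ray(d,u,v):
    f,cx,cy=K(d); R=d['R'];t=d['t']; c=-R.T@t; r=R.T@np.array([(u-cx)/f,(v-cy)/f,1]); return c,r/np.linalg.norm(r)
def onplane(d,u,v,z):
    c,r=ray(d,u,v); return c+r*(z-c[2])/r[2]
def proj(d,X):
    f,cx,cy=K(d); p=d['R']@np.asarray(X)+d['t']; return np.array([f*p[0]/p[2]+cx,f*p[1]/p[2]+cy])
E
python3 - <<'E'
from h import *
for n in ['side','top','wrist']:
    d=grab(n,n+'0.png'); print(n,d['vfov'],d['cx'],d['cy'],(-d['R'].T@d['t']).round(3), d['R'].round(3).tolist(), [k for k in d])
print(ctrl.get_state())
E
```

```text
pics
side 49.254935731870674 259.06545984230195 191.22495601389565 [ 1.333 -0.066  1.117] [[0.088, 0.996, 0.009], [0.81, -0.066, -0.583], [-0.58, 0.059, -0.812]] ['img', 'vfov', 'cx', 'cy', 'R', 't']
top 53.80804050854829 257.0893342074147 191.73322461307149 [0.49  0.019 1.264] [[-0.023, -0.999, -0.026], [-0.997, 0.025, -0.073], [0.074, 0.024, -0.997]] ['img', 'vfov', 'cx', 'cy', 'R', 't']
wrist 61.00733181160574 254.23814565448666 194.60418844461864 [ 0.236 -0.611  0.383] [[0.238, -0.971, -0.001], [-0.926, -0.227, 0.303], [-0.294, -0.071, -0.953]] ['img', 'vfov', 'cx', 'cy', 'R', 't']
{'time': 0.15, 'joint_positions': array([ 1.34413657,  0.32163671, -0.07009971,  1.45136873,  0.02261174,
        1.37082807, -0.05684771]), 'qd': array([ 6.94202573e-04, -3.04161244e-03, -6.40174424e-05, -4.67566035e-03,
        4.70100962e-04, -6.18034268e-04, -1.07987704e-03]), 'joint_torque': array([-4.31587468e-04, -4.91796041e+01, -4.04827874e-01, -3.12878072e+01,
       -6.39939448e-02,  4.04661871e-02,  9.30826991e-05]), 'position': array([ 0.1548501 , -0.63086841,  0.22973636]), 'tool_rot': array([-3.11742076e+00, -3.77244527e-01,  4.19525632e-04]), 'ft_force': array([0.34276997, 1.20181753, 0.17006187]), 'torque': array([ 0.02165074, -0.01349837,  0.03376797]), 'grip_width': 0.9985364985393904}
```

View pics/side0.png

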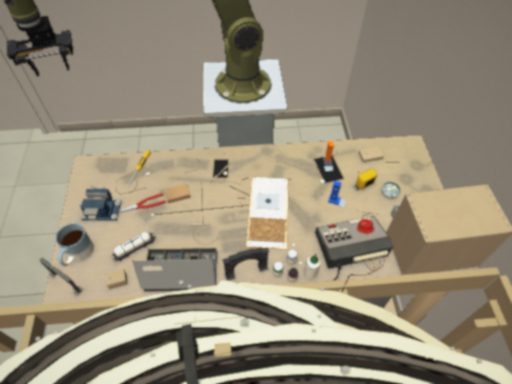

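View pics/top0.png

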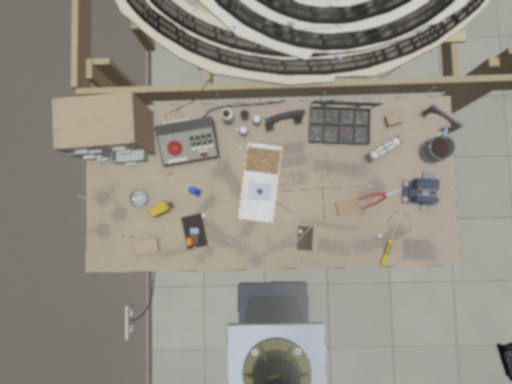

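View pics/wrist0.png

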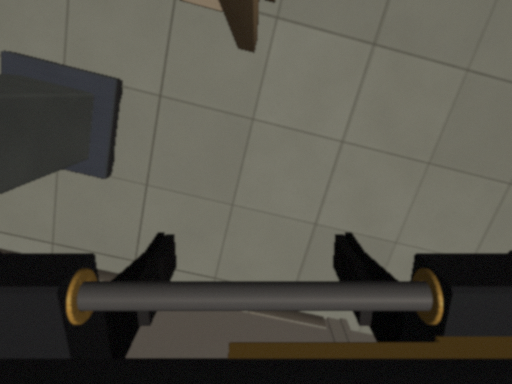

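The side view shows the lifter's orange handle at about (330,150) on the black mat, and the jig at (268,212) with the plate at (268,200). In the top view the jig is at (260,182) and the mat at (194,231). I'll enlarge both areas.

```bash
python3 - <<'E'
from h import *
a=load('side0.png')['img'][130:260,230:360]; b=load('top0.png')['img'][130:260,165:295]
im=np.hstack([cv2.resize(x,(400,400),interpolation=cv2.INTER_CUBIC) for x in (a,b)])
cv2.imwrite('pics/crop0.png',im[:,:,::-1])
t=load('top0.png')
for n,u,v in [('jig nearL',239,219),('nearR',274,222),('farL',246,143),('farR',281,146),('plate',259.5,190.5),('mat1',181,217),('mat2',200,214),('mat3',207,245),('mat4',187,249)]:
    print(n,onplane(t,u,v,0.01 if 'mat' not in n else .004).round(4))
s=load('side0.png')
for n,u,v in [('matA',315,160),('matB',334,156),('matC',342,178),('matD',322,182)]: print(n,onplane(s,u,v,.004).round(4))
E
```

```text
jig nearL [0.4944 0.1115 0.01  ]
nearR [ 0.4818 -0.004   0.01  ]
farL [0.7484 0.0829 0.01  ]
farR [ 0.7348 -0.0342  0.01  ]
plate [0.5873 0.0414 0.01  ]
mat1 [0.5056 0.3058 0.004 ]
mat2 [0.5141 0.242  0.004 ]
mat3 [0.4109 0.2199 0.004 ]
mat4 [0.3992 0.2867 0.004 ]
matA [0.4209 0.2192 0.004 ]
matB [0.4083 0.2884 0.004 ]
matC [0.506  0.2966 0.004 ]
matD [0.5171 0.2266 0.004 ]
```

View pics/crop0.png

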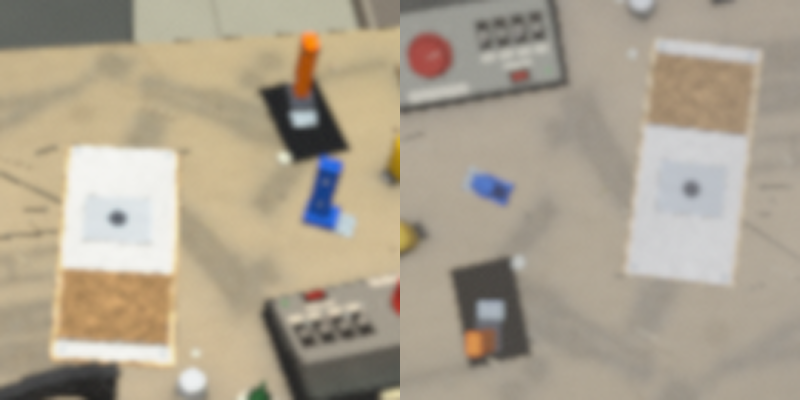

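```bash
python3 - <<'E'
from h import *
from scipy.spatial.transform import Rotation as Ro
t=load('top0.png');s=load('side0.png');w=load('wrist0.png')
# beam: intersect in x-z
for (u,v),(a,b) in [((256,90),(256,295)),((256,82),(256,287)),((256,50),(230,350)),((256,77),(256,285))]:
    c1,r1=ray(t,u,v);c2,r2=ray(s,a,b)
    A=np.array([[r1[0],-r2[0]],[r1[2],-r2[2]]]);k=np.linalg.solve(A,(c2-c1)[[0,2]]);print('beam',(c1+k[0]*r1).round(3),(c2+k[1]*r2).round(3))
st=ctrl.get_state()
Rt=Ro.from_rotvec(st['tool_rot']).as_matrix();print(Rt.round(3))
Rc=w['R'].T;pc=-w['R'].T@w['t']
X=Rt.T@Rc;off=Rt.T@(pc-st['position']);print('cam in tool',X.round(3),off.round(4))
np.savez('cam.npz',X=X,off=off)
# orange handle masks
for n,d in(('top',t),('side',s)):
    hsv=cv2.cvtColor(d['img'],cv2.COLOR_RGB2HSV)
    m=cv2.inRange(hsv,(5,180,150),(14,255,255))
    k,l,stt,ce=cv2.connectedComponentsWithStats(m)
    print(n,[(stt[i].tolist(),ce[i].round(1).tolist()) for i in range(1,k) if stt[i,4]>8])
    print([proj(d,(.45,.26,0.06)),proj(d,(.45,.26,0.16))])
E
```

```text
beam [0.912 0.044 0.059] [ 0.912 -0.027  0.059]
beam [0.916 0.042 0.121] [ 0.916 -0.028  0.121]
beam [1.047 0.041 0.059] [ 1.047 -0.102  0.059]
beam [0.922 0.041 0.147] [ 0.922 -0.028  0.147]
[[ 0.971  0.239 -0.   ]
 [ 0.239 -0.971  0.001]
 [-0.    -0.001 -1.   ]]
cam in tool [[-0.001 -0.953 -0.303]
 [ 1.    -0.001 -0.   ]
 [-0.    -0.303  0.953]] [ 0.0834  0.0003 -0.1533]
top []
[array([191.494391  , 234.06590544]), array([184.66834284, 235.37826666])]
side [([326, 144, 7, 17, 61], [328.8, 152.2])]
[array([330.59031207, 155.09339517]), array([335.32186137, 134.19172084])]
```

The beam at the far edge is at about x = 0.91 m and is low, so I will keep the wrist short of it. I'm moving over the jig to look.

>>> carry_out(rows=[{"offset": [0.04, -0.042, 0], "rot": [0, 0, 0], "gripper": 1}, {"offset": [0.04, -0.042, 0], "rot": [0, 0, 0], "gripper": 1}, {"offset": [0.04, -0.042, 0], "rot": [0, 0, 0], "gripper": 1}, {"offset": [0.04, -0.042, 0], "rot": [0, 0, 0], "gripper": 1}, {"offset": [0.04, -0.042, 0], "rot": [0, 0, 0], "gripper": 1}, {"offset": [0.04, -0.042, 0], "rot": [0, 0, 0], "gripper": 1}, {"offset": [0.04, -0.042, 0], "rot": [0, 0, 0], "gripper": 1}, {"offset": [0.04, -0.042, 0], "rot": [0, 0, 0], "gripper": 1}, {"offset": [0.04, -0.042, 0], "rot": [0, 0, 0], "gripper": 1}, {"offset": [0.04, -0.042, 0], "rot": [0, 0, 0], "gripper": 1}])

```text
time: 1.4
position: [0.4438, -0.1263, 0.2306]
tool_rot: [3.118, 0.377, 0.0]
ft_force: [1.3, -0.7, -0.3]
grip_width: 1.001
```

>>> carry_out(rows=[{"offset": [0.035, -0.042, 0], "rot": [0, 0, 0], "gripper": 1}, {"offset": [0.035, -0.042, 0], "rot": [0, 0, 0], "gripper": 1}, {"offset": [0.03, -0.042, 0], "rot": [0, 0, 0], "gripper": 1}, {"offset": [0, 0, 0], "rot": [0, 0, 0], "gripper": 1}, {"offset": [0, 0, 0], "rot": [0, 0, 0], "gripper": 1}])

```text
time: 2.02
position: [0.51, 0.0175, 0.2301]
tool_rot: [3.118, 0.377, -0.002]
ft_force: [0.5, -0.9, -0.1]
grip_width: 1.001
```

```bash
python3 - <<'E'
from h import *
d=grab('wrist','w1.png'); st=ctrl.get_state(); print(st['position'],st['tool_rot'],st['joint_positions'].round(3),st['ft_force'].round(2))
im=cv2.resize(d['img'],None,fx=1.5,fy=1.5,interpolation=cv2.INTER_CUBIC); cv2.imwrite('pics/w1b.png',im[:,:,::-1])
E
```

```text
[0.5099925  0.01671695 0.23018157] [ 3.11839747e+00  3.74490876e-01 -1.40199212e-03] [ 0.67   0.067 -0.78   1.769  0.05   1.326 -1.452] [ 0.59  0.11 -0.13]
```

View pics/w1b.png

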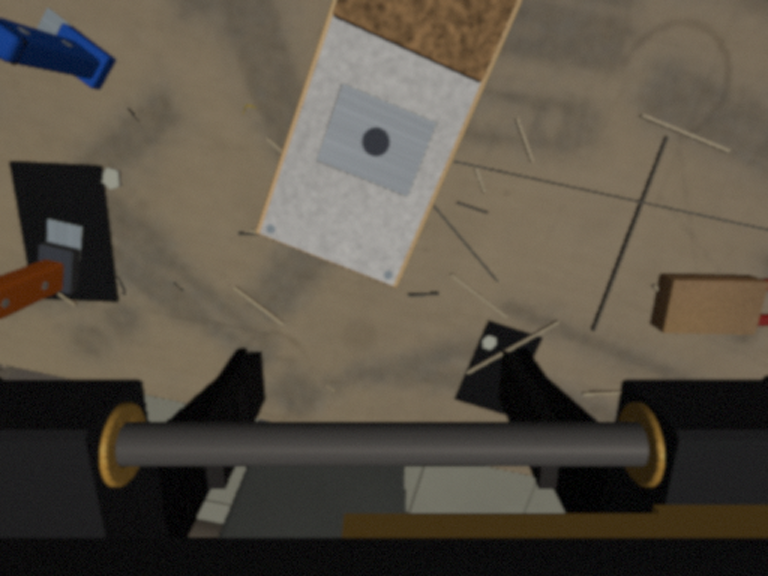

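The wrist view shows the plate with corners at about (342,84), (437,122), (410,195) and (318,161) in the 1.5x picture. The jig's near corners are at (258,234) and (397,285), the cork edge runs from (333,15) to (480,80), and the lifter on the large mat is at lower left.

```bash
python3 - <<'E'
from h import *
d=load('w1.png'); g=cv2.cvtColor(d['img'],cv2.COLOR_RGB2GRAY)
def sub(pts):
    p=np.float32(pts).reshape(-1,1,2)/1.5
    return cv2.cornerSubPix(g,p,(4,4),(-1,-1),(cv2.TERM_CRITERIA_EPS+cv2.TERM_CRITERIA_COUNT,50,.01)).reshape(-1,2)
pl=sub([(342,84),(437,122),(410,195),(318,161)]); jn=sub([(258,234),(397,285)]); ck=sub([(333,15),(480,80)])
P=np.array([onplane(d,*p,.018) for p in pl]);J=np.array([onplane(d,*p,.010) for p in jn]);C=np.array([onplane(d,*p,.020) for p in ck])
print(pl*1.5,'\n',P.round(4),P.mean(0).round(4),[np.linalg.norm(P[i]-P[(i+1)%4]).round(4) for i in range(4)])
e=(P[0]+P[1]-P[2]-P[3]);print('plate yaw',np.degrees(np.arctan2(e[1],e[0])))
e=P[0]+P[3]-P[1]-P[2];print('plate yaw y',np.degrees(np.arctan2(e[1],e[0]))-90)
print(jn*1.5,J.round(4)); e=J[0]-J[1];yj=np.arctan2(e[1],e[0])-np.pi/2;print('jig yaw',np.degrees(yj),np.linalg.norm(e))
print(ck*1.5,C.round(4)); e=C[0]-C[1];print('cork yaw',np.degrees(np.arctan2(e[1],e[0]))-90,np.linalg.norm(e))
ax=np.array([np.cos(yj),np.sin(yj),0]); c=J.mean(0)+.13*ax;print('jig centre',c); print('face x in jig',(C.mean(0)-c)@ax,'plate in jig',(P.mean(0)-c)@ax,(P.mean(0)-c)@np.array([-ax[1],ax[0],0]))
E
```

```text
[[339.93262  82.1073 ]
 [437.1618  119.1967 ]
 [407.1773  195.75998]
 [314.1383  161.05746]] 
 [[0.619  0.0732 0.018 ]
 [0.6117 0.0014 0.018 ]
 [0.555  0.0085 0.018 ]
 [0.563  0.0801 0.018 ]] [0.5872 0.0408 0.018 ] [np.float64(0.0721), np.float64(0.0571), np.float64(0.0721), np.float64(0.0564)]
plate yaw -7.069140855437017
plate yaw y -6.100459795458335
[[255.4975  231.89241]
 [394.55902 285.75827]] [[ 4.998e-01  1.146e-01  1.000e-02]
 [ 4.832e-01 -3.000e-04  1.000e-02]]
jig yaw -8.249281438790103 0.11611077407167296
[[330.54462   12.751139]
 [482.38885   82.091446]] [[ 0.6587  0.088   0.02  ]
 [ 0.6421 -0.022   0.02  ]]
cork yaw -8.584008780086279 0.11127138205049188
jig centre [0.62013869 0.0384537  0.01      ]
face x in jig 0.030733826258402958 plate in jig -0.03294246234815511 -0.0024246321316768278
```

>>> carry_out(rows=[{"offset": [-0.009, -0.042, 0], "rot": [0, 0, 0], "gripper": 1}, {"offset": [-0.009, -0.042, 0], "rot": [0, 0, 0], "gripper": 1}, {"offset": [-0.009, -0.042, 0], "rot": [0, 0, 0], "gripper": 1}, {"offset": [-0.009, -0.042, 0], "rot": [0, 0, 0], "gripper": 1}, {"offset": [-0.009, -0.042, 0], "rot": [0, 0, 0], "gripper": 1}, {"offset": [-0.009, -0.035, 0], "rot": [0, 0, 0], "gripper": 1}, {"offset": [0, 0, 0], "rot": [0, 0, 0], "gripper": 1}, {"offset": [0, 0, 0], "rot": [0, 0, 0], "gripper": 1}])

```text
time: 3.08
position: [0.4003, 0.2413, 0.2304]
tool_rot: [3.118, 0.373, 0.0]
ft_force: [-0.1, -0.2, -0.2]
grip_width: 1.001
```

```bash
python3 - <<'E'
from h import *
d=grab('wrist','w2.png'); st=ctrl.get_state(); print(st['position'],st['tool_rot'],st['joint_positions'].round(3),st['ft_force'].round(2))
im=cv2.resize(d['img'],None,fx=1.5,fy=1.5,interpolation=cv2.INTER_CUBIC); cv2.imwrite('pics/w2b.png',im[:,:,::-1])
E
```

```text
[0.40046819 0.24117076 0.23041333] [3.11855698e+00 3.71616554e-01 2.09944580e-04] [ 0.472 -0.067 -1.015  1.854 -0.058  1.323 -1.862] [-0.08  0.25 -0.52]
```

View pics/w2b.png

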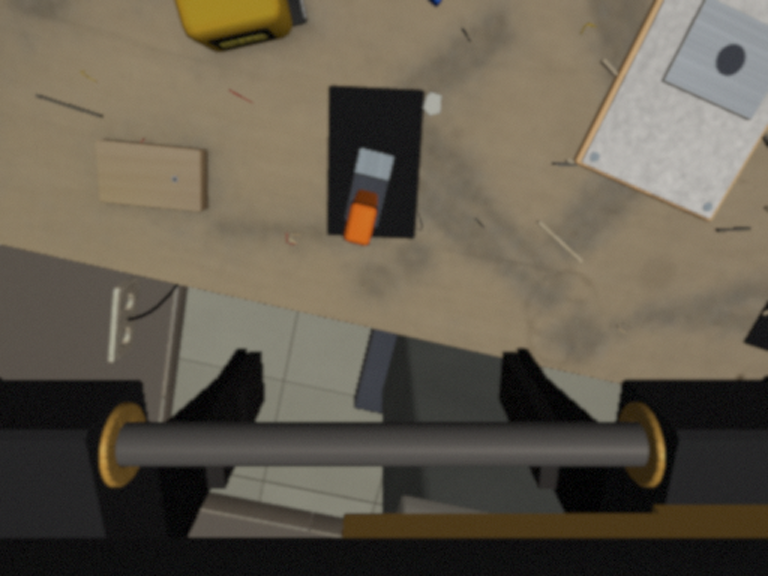

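The lifter stands on the large mat. Its handle top is at about (361,223) in the 1.5x picture, and the blade spans (359,149) to (394,154).

```bash
python3 - <<'E'
from h import *
d=load('w2.png'); im=d['img']
c=cv2.resize(im[90:170,200:300],None,fx=8,fy=7,interpolation=cv2.INTER_CUBIC); cv2.imwrite('pics/w2c.png',c[:,:,::-1])
hsv=cv2.cvtColor(im,cv2.COLOR_RGB2HSV)
m=cv2.inRange(hsv,(5,190,190),(18,255,255)); cs,_=cv2.findContours(m,0,2); k=max(cs,key=cv2.contourArea); r=cv2.minAreaRect(k)
b=cv2.boxPoints(r); print('top box',b); B=np.array([onplane(d,*p,.099) for p in b]); print(B.round(4),B.mean(0).round(4),[np.linalg.norm(B[i]-B[(i+1)%4]).round(4) for i in range(4)],[np.degrees(np.arctan2(*(B[(i+1)%4]-B[i])[[1,0]])).round(1) for i in range(4)])
m=cv2.inRange(im,(120,120,120),(255,255,255)); m[:,:215]=0;m[:95]=0;m[:,270:]=0;m[128:]=0
cs,_=cv2.findContours(m,0,2); k=max(cs,key=cv2.contourArea); b=cv2.boxPoints(cv2.minAreaRect(k)); print('blade',b,cv2.contourArea(k)); B=np.array([onplane(d,*p,.006) for p in b]); print(B.round(4),B.mean(0).round(4),[np.linalg.norm(B[i]-B[(i+1)%4]).round(4) for i in range(4)],[np.degrees(np.arctan2(*(B[(i+1)%4]-B[i])[[1,0]])).round(1) for i in range(4)])
m=cv2.inRange(im,(0,0,0),(45,45,45)); m[:55]=0;m[162:]=0;m[:,:200]=0;m[:,300:]=0
cs,_=cv2.findContours(m,0,2); k=max(cs,key=cv2.contourArea); b=cv2.boxPoints(cv2.minAreaRect(k)); B=np.array([onplane(d,*p,.004) for p in b]); print('mat',B.round(4),B.mean(0).round(4),[np.linalg.norm(B[i]-B[(i+1)%4]).round(4) for i in range(4)],[np.degrees(np.arctan2(*(B[(i+1)%4]-B[i])[[1,0]])).round(1) for i in range(4)])
E
```

```text
top box [[231.49998 158.49998]
 [236.52245 136.73595]
 [249.2303  139.66853]
 [244.20784 161.43257]]
[[0.4215 0.2666 0.099 ]
 [0.4412 0.2665 0.099 ]
 [0.4414 0.2552 0.099 ]
 [0.4216 0.2551 0.099 ]] [0.4314 0.2608 0.099 ] [np.float64(0.0197), np.float64(0.0113), np.float64(0.0198), np.float64(0.0115)] [np.float64(-0.4), np.float64(-89.4), np.float64(-179.7), np.float64(90.3)]
blade [[236.82356  113.705894]
 [240.41179   99.35296 ]
 [261.11768  104.52943 ]
 [257.52942  118.88236 ]] 281.0
[[0.4534 0.2736 0.006 ]
 [0.4695 0.2731 0.006 ]
 [0.4695 0.2494 0.006 ]
 [0.4533 0.2496 0.006 ]] [0.4614 0.2614 0.006 ] [np.float64(0.0161), np.float64(0.0237), np.float64(0.0162), np.float64(0.0241)] [np.float64(-1.7), np.float64(-90.0), np.float64(179.4), np.float64(89.9)]
mat [[0.401  0.2871 0.004 ]
 [0.5064 0.3042 0.004 ]
 [0.5194 0.2393 0.004 ]
 [0.4149 0.2163 0.004 ]] [0.4604 0.2617 0.004 ] [np.float64(0.1068), np.float64(0.0661), np.float64(0.107), np.float64(0.0722)] [np.float64(9.2), np.float64(-78.6), np.float64(-167.6), np.float64(101.1)]
```

View pics/w2c.png

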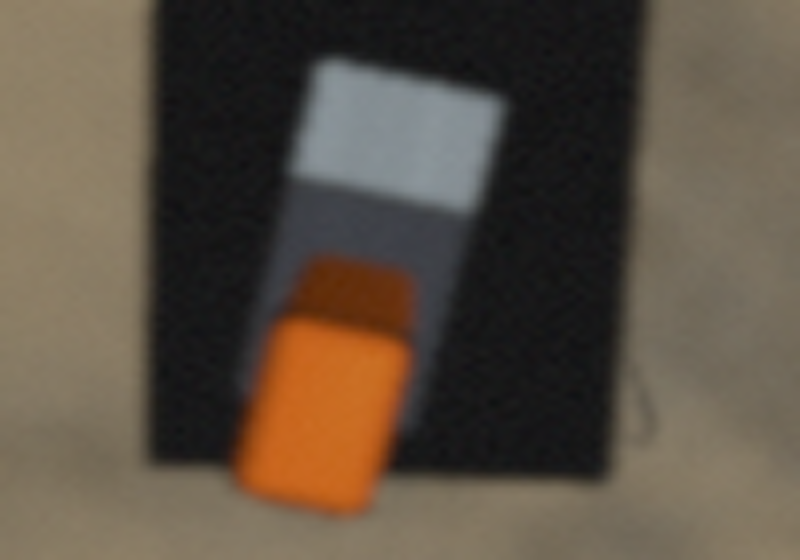

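```bash
cat > kin.py <<'E'
import numpy as np
from scipy.spatial.transform import Rotation as Ro
import itertools
def fk(q,p,s):
    h,L1,L2,L3,yo=p
    R=Ro.from_euler('z',s[0]*q[0]);x=np.array([0,0,h])
    R=R*Ro.from_euler('y',q[1]);x=x+R.apply([0,0,L1])
    R=R*Ro.from_euler('z',s[1]*q[2])*Ro.from_euler('y',q[3]);x=x+R.apply([0,0,L2])
    R=R*Ro.from_euler('z',s[2]*q[4])*Ro.from_euler('y',q[5]);x=x+R.apply([0,0,L3])
    R=R*Ro.from_euler('z',s[3]*q[6]+yo)
    return x,R
E
python3 - <<'E'
from kin import *
from scipy.optimize import least_squares
D=[([1.34413657,0.32163671,-0.07009971,1.45136873,0.02261174,1.37082807,-0.05684771],[0.1548501,-0.63086841,0.22973636],[-3.11742076,-0.377244527,0.00041]),
([0.67,0.067,-0.78,1.769,0.05,1.326,-1.452],[0.5099925,0.01671695,0.23018157],[3.11839747,0.374490876,-0.0014]),
([0.472,-0.067,-1.015,1.854,-0.058,1.323,-1.862],[0.40046819,0.24117076,0.23041333],[3.11855698,.371616554,.0002])]
best=None
for s in itertools.product([-1],[-1],[1,-1],[1,-1]):
  for y0 in (0,1.57,3.14,-1.57):
    def f(p):
        o=[]
        for q,x,r in D:
            X,R=fk(q,p,s); o+=list(X-x)+list(.3*(R.inv()*Ro.from_rotvec(r)).as_rotvec())
        return o
    r=least_squares(f,[.15,.5,.5,.3,y0]); 
    if best is None or r.cost<best[0]: best=(r.cost,s,r.x,np.array(r.fun).round(4))
print(best)
E
```

```text
(np.float64(0.0004497332742855681), (-1, -1, -1, -1), array([14.4452599 ,  0.5598215 ,  0.50320347, 14.64916201,  1.57085074]), array([ 0.0231,  0.0074, -0.0032, -0.    ,  0.    , -0.    , -0.0052,
       -0.0029,  0.0022,  0.0002, -0.    ,  0.0002, -0.0024,  0.0159,
        0.001 , -0.0001, -0.0002, -0.0002]))
```

```bash
cat > kin.py <<'E'
import numpy as np, json, os
from scipy.spatial.transform import Rotation as Ro
from scipy.optimize import least_squares
# p: h,L1,L2,L3, a1y, a1x, a2y,a2x,a3y,a3x
def fk(q,p):
    R=Ro.from_euler('z',-q[0]);x=np.array([0,0,p[0]])
    R=R*Ro.from_euler('y',q[1]);x=x+R.apply([p[5],p[4],p[1]])
    R=R*Ro.from_euler('z',-q[2])*Ro.from_euler('y',q[3]);x=x+R.apply([p[7],p[6],p[2]])
    R=R*Ro.from_euler('z',-q[4])*Ro.from_euler('y',q[5]);x=x+R.apply([p[9],p[8],p[3]])
    return x,R*Ro.from_euler('z',-q[6]+np.pi/2)
D=[([1.34413657,0.32163671,-0.07009971,1.45136873,0.02261174,1.37082807,-0.05684771],[0.1548501,-0.63086841,0.22973636]),
([0.67,0.067,-0.78,1.769,0.05,1.326,-1.452],[0.5099925,0.01671695,0.23018157]),
([0.472,-0.067,-1.015,1.854,-0.058,1.323,-1.862],[0.40046819,0.24117076,0.23041333])]
if os.path.exists('extra.json'): D+=[tuple(z) for z in json.load(open('extra.json'))]
p0=np.array([.15,.5,.5,.3,0,0,0,0,0,0])
def fit():
    def f(p):
        return np.concatenate([fk(q,p)[0]-x for q,x in D]+[(p-p0)*np.array([1e-2]*2+[1e-2]*2+[.02]*6)])
    r=least_squares(f,p0); return r.x, np.array(r.fun[:3*len(D)])
P,res=fit()
def jac(q):
    x,R=fk(q,P);J=np.zeros((6,7))
    for i in range(7):
        d=np.array(q,float);d[i]+=1e-5;x2,R2=fk(d,P);J[:3,i]=(x2-x)/1e-5;J[3:,i]=(R2*R.inv()).as_rotvec()/1e-5
    return J
def go(q,xt,Rt,n=20):
    """min-norm diff IK"""
    q=np.array(q,float)
    x0,R0=fk(q,P);dv=(Rt*R0.inv()).as_rotvec()
    for k in range(1,n+1):
        xs=x0+(xt-x0)*k/n;Rs=Ro.from_rotvec(dv*k/n)*R0
        for _ in range(3):
            x,R=fk(q,P);e=np.r_[xs-x,(Rs*R.inv()).as_rotvec()];q=q+np.linalg.pinv(jac(q))@e
    return q
E
python3 - <<'E'
from kin import *
print(P.round(4),np.abs(res).max())
q=np.array(D[0][0])
Rd=Ro.from_rotvec([-3.11742076,-0.377244527,0.00041])
for x in ([.4438,-.1263,.2306],[.51,.0167,.2302],[.4005,.2412,.2304]):
    q=go(q,np.array(x),Rd); print(q.round(3))
E
```

```text
[ 0.1642  0.483   0.5147  0.2842 -0.0097 -0.0026 -0.0127  0.0062 -0.004
  0.0032] 0.00011465821702000278
[ 0.842 -0.063 -0.589  1.87  -0.037  1.325 -1.067]
[ 0.665  0.067 -0.773  1.769  0.046  1.325 -1.448]
[ 0.467 -0.067 -1.009  1.854 -0.06   1.323 -1.857]
```

```bash
cat > plan.py <<'E'
from kin import *
LO=np.array([-2.86,-.3,-1.38,.06,-1.56,.09,-2.69]);HI=np.array([2.86,2.09,1.24,2.45,4.7,2.05,2.69])
def lift_pose(o,yaw,th):  # lifter origin, yaw, forward tilt th (handle toward +x)
    return np.array(o,float),Ro.from_euler('z',yaw)*Ro.from_euler('y',th)
def tool(o,RL,al,g=.055):
    t=np.array([np.sin(al),0,-np.cos(al)]);Rg=Ro.from_matrix(np.array([[np.cos(al),0,np.sin(al)],[0,-1,0],t]).T)
    return o+RL.apply(np.array([0,0,g])+.011*t),RL*Rg
E
python3 - <<'E'
from plan import *
d=np.degrees
for al in d and [np.radians(a) for a in (0,15,25,35)]:
    print('alpha',d(al))
    q=np.array(D[2][0])
    def step(name,o,yaw,th,n=20):
        global q
        x,R=tool(*lift_pose(o,yaw,th),al); q=go(q,x,R,n); 
        print(name,q.round(2),'' if np.all(q>LO+.03) and np.all(q<HI-.03) else 'LIMIT')
    yl=np.radians(-.5);yj=np.radians(-7.5)
    step('above',[.431,.261,.12],yl,0); step('grasp',[.431,.261,.004],yl,0); step('up',[.431,.261,.12],yl,0)
    ax=np.array([np.cos(yj),np.sin(yj),0]); c=np.array([.620,.0385,.010])
    step('tojig',c+ax*(-.12)+[0,0,.1],yj,0); step('down',c+ax*(-.12),yj,0); 
    step('push',c+ax*(.031-.078),yj,0)
    piv=c+ax*.031
    for th in (20,40,60,70,80):
        t=np.radians(th); o=piv+ax*(-.078*np.cos(t))+np.array([0,0,.078*np.sin(t)]); step('th%d'%th,o,yj,t)
E
```

```text
alpha 0.0
above [ 0.38  0.15 -1.05  1.87  0.14  1.2  -2.29] 
grasp [ 0.27  0.33 -0.98  1.99  0.33  0.99 -2.44] 
up [ 0.39  0.15 -1.05  1.87  0.14  1.2  -2.29] 
tojig [ 0.66  0.13 -0.87  1.88  0.11  1.18 -1.95] 
down [ 0.6   0.28 -0.84  1.98  0.25  0.99 -2.06] 
push [ 0.53  0.42 -0.79  1.82  0.34  1.04 -2.09] 
th20 [ 0.45  0.64 -0.76  1.52  0.29  1.48 -2.04] 
th40 [ 0.35  0.87 -0.71  1.2   0.24  1.89 -2.04] 
th60 [ 0.25  1.11 -0.67  0.87  0.16  2.28 -2.08] LIMIT
th70 [ 0.2   1.23 -0.65  0.71  0.09  2.46 -2.13] LIMIT
th80 [ 0.15  1.36 -0.64  0.53 -0.02  2.65 -2.23] LIMIT
alpha 14.999999999999998
above [ 0.48 -0.06 -1.12  2.    0.13  0.96 -2.28] 
grasp [ 0.34  0.21 -1.09  2.12  0.53  0.79 -2.65] 
up [ 0.5  -0.06 -1.13  2.    0.12  0.96 -2.28] 
tojig [ 0.67 -0.06 -0.84  2.03  0.04  0.9  -1.9 ] 
down [ 0.62  0.12 -0.85  2.14  0.28  0.7  -2.12] 
push [ 0.55  0.29 -0.79  1.98  0.43  0.74 -2.18] 
th20 [ 0.52  0.49 -0.79  1.68  0.33  1.2  -2.07] 
th40 [ 0.41  0.73 -0.75  1.36  0.29  1.63 -2.04] 
th60 [ 0.3   0.97 -0.7   1.03  0.24  2.03 -2.04] LIMIT
th70 [ 0.25  1.1  -0.68  0.85  0.21  2.23 -
[... 555 characters left out ...]
5] 
th70 [ 0.43  1.17 -1.15  0.96  0.55  2.14 -2.24] LIMIT
th80 [ 0.34  1.27 -1.12  0.77  0.51  2.32 -2.24] LIMIT
alpha 35.0
above [ 0.58 -0.4  -1.19  2.18 -0.    0.62 -2.25] LIMIT
grasp [ 1.01 -0.41 -1.67  2.29  0.02  0.35 -2.36] LIMIT
up [ 0.58 -0.39 -1.18  2.18  0.01  0.62 -2.26] LIMIT
tojig [ 0.61 -0.25 -0.79  2.24  0.04  0.5  -1.94] 
down [ 1.03 -0.03 -1.28  2.34  0.69  0.3  -2.57] 
push [ 0.87  0.27 -1.15  2.2   1.14  0.48 -2.85] LIMIT
th20 [ 0.9   0.52 -1.28  1.91  0.77  0.94 -2.4 ] 
th40 [ 0.73  0.74 -1.19  1.6   0.65  1.37 -2.26] 
th60 [ 0.55  0.94 -1.1   1.26  0.56  1.76 -2.19] 
th70 [ 0.46  1.04 -1.06  1.08  0.53  1.95 -2.17] 
th80 [ 0.37  1.15 -1.02  0.9   0.49  2.14 -2.16] LIMIT
```

```bash
python3 - <<'E'
from plan import *
d=np.degrees
for al in [np.radians(a) for a in (8,10,12)]:
    print('alpha',d(al))
    q=np.array(D[2][0])
    def step(name,o,yaw,th,n=20):
        global q
        x,R=tool(*lift_pose(o,yaw,th),al); q=go(q,x,R,n); 
        print(name,q.round(2),'' if np.all(q>LO+.03) and np.all(q<HI-.03) else 'LIMIT')
    yl=np.radians(-.5);yj=np.radians(-7.5)
    step('above',[.431,.261,.12],yl,0); step('grasp',[.431,.261,.004],yl,0); step('up',[.431,.261,.05],yl,0)
    ax=np.array([np.cos(yj),np.sin(yj),0]); c=np.array([.620,.0385,.010])
    step('tojig',c+ax*(-.12)+[0,0,.04],yj,0); step('down',c+ax*(-.12),yj,0); 
    step('push',c+ax*(.031-.078),yj,0)
    piv=c+ax*.031
    for th in (20,40,50,55):
        t=np.radians(th); o=piv+ax*(-.078*np.cos(t))+np.array([0,0,.078*np.sin(t)]); step('th%d'%th,o,yj,t)
    step('push+x',o+.06*ax,yj,t)
    step('up',o+.06*ax+np.array([0,0,.08]),yj,t)
    step('back',c+ax*(-.12)+[0,0,.1],yj,0);step('mat',[.431,.261,.06],yl,0);step('mat',[.431,.261,.004],yl,0)
E
```

```text
alpha 8.0
above [ 0.43  0.04 -1.08  1.94  0.14  1.07 -2.29] 
grasp [ 0.29  0.26 -1.02  2.06  0.41  0.88 -2.53] 
up [ 0.36  0.17 -1.07  2.02  0.3   0.95 -2.43] 
tojig [ 0.69  0.13 -0.91  2.03  0.19  0.91 -2.02] 
down [ 0.65  0.2  -0.89  2.06  0.27  0.84 -2.09] 
push [ 0.58  0.36 -0.83  1.91  0.4   0.89 -2.14] 
th20 [ 0.51  0.57 -0.8   1.6   0.33  1.34 -2.07] 
th40 [ 0.4   0.8  -0.75  1.28  0.28  1.76 -2.05] 
th50 [ 0.34  0.92 -0.73  1.12  0.26  1.96 -2.05] 
th55 [ 0.31  0.98 -0.72  1.04  0.24  2.05 -2.06] LIMIT
push+x [ 0.23  1.1  -0.69  0.77  0.29  2.17 -2.02] LIMIT
up [ 0.21  1.05 -0.7   0.7   0.26  2.29 -2.04] LIMIT
back [ 0.71  0.03 -0.9   1.96  0.08  1.03 -1.92] 
mat [ 0.39  0.16 -1.09  2.01  0.28  0.97 -2.42] 
mat [ 0.31  0.27 -1.04  2.06  0.42  0.88 -2.54] 
alpha 10.0
above [ 0.44  0.02 -1.09  1.96  0.14  1.04 -2.29] 
grasp [ 0.3   0.25 -1.03  2.08  0.44  0.85 -2.56] 
up [ 0.38  0.15 -1.08  2.04  0.31  0.92 -2.45] 
tojig [ 0.7   0.1  -0.92  2.05  0.18  0.87 -2.02] 
down [ 0.66  0.18 -0.9   2.09  0.28  0.8  -2.1 ] 
push [ 0.58  0.34 -0.83  1.93  0.41  0.85 -2.16] 
th20 [ 0.52  0
[... 531 characters left out ...]
[ 0.31  0.23 -1.05  2.1   0.47  0.82 -2.6 ] 
up [ 0.39  0.13 -1.11  2.05  0.33  0.89 -2.47] 
tojig [ 0.71  0.08 -0.93  2.07  0.18  0.83 -2.02] 
down [ 0.67  0.16 -0.91  2.11  0.29  0.76 -2.11] 
push [ 0.59  0.32 -0.84  1.95  0.43  0.81 -2.18] 
th20 [ 0.53  0.54 -0.83  1.65  0.35  1.27 -2.08] 
th40 [ 0.42  0.77 -0.78  1.33  0.31  1.69 -2.05] 
th50 [ 0.36  0.89 -0.75  1.16  0.28  1.89 -2.05] 
th55 [ 0.33  0.95 -0.74  1.08  0.27  1.99 -2.06] 
push+x [ 0.25  1.07 -0.71  0.83  0.31  2.1  -2.02] LIMIT
up [ 0.23  1.01 -0.72  0.75  0.29  2.22 -2.03] LIMIT
back [ 0.75 -0.02 -0.92  2.    0.05  0.95 -1.9 ] 
mat [ 0.45  0.12 -1.16  2.04  0.32  0.91 -2.45] 
mat [ 0.35  0.25 -1.09  2.1   0.49  0.83 -2.61]
```

```bash
cat > mv.py <<'E'
from plan import *
from bench import ctrl
def delta(xt,Rt,show=True):
    s=ctrl.get_state();R=Ro.from_rotvec(s['tool_rot']);x=s['position']
    rv=np.degrees((R.inv()*Rt).as_rotvec())
    print('rot deg (tool)',rv.round(2),' offset in CURRENT axes mm',(1e3*R.inv().apply(xt-x)).round(1),' in TARGET axes mm',(1e3*Rt.inv().apply(xt-x)).round(1))
    print(' q',s['joint_positions'].round(2),'F',s['ft_force'].round(1),'w',round(s['grip_width'],3),'t',round(s['time'],2))
def logq():
    s=ctrl.get_state();e=json.load(open('extra.json')) if os.path.exists('extra.json') else []
    e.append([list(map(float,s['joint_positions'])),list(map(float,s['position']))]);json.dump(e,open('extra.json','w'))
AL=np.radians(10)
E
python3 - <<'E'
from mv import *
yl=np.radians(-.5)
for z in (.12,.004):
    delta(*tool(*lift_pose([.431,.261,z],yl,0),AL))
E
```

```text
rot deg (tool) [-1.17  9.94 14.06]  offset in CURRENT axes mm [ 36.2 -11.7  66.2]  in TARGET axes mm [ 20.3 -20.1  70.8]
 q [ 0.47 -0.07 -1.01  1.85 -0.06  1.32 -1.86] F [-0.1  0.2 -0.5] w 0.995 t 3.12
rot deg (tool) [-1.17  9.94 14.06]  offset in CURRENT axes mm [ 36.2 -11.8 182.2]  in TARGET axes mm [ 1.000e-01 -2.010e+01  1.851e+02]
 q [ 0.47 -0.07 -1.01  1.85 -0.06  1.32 -1.86] F [-0.1  0.2 -0.5] w 0.995 t 3.12
```

>>> carry_out(rows=[{"offset": [0, 0, 0], "rot": [-0.6, 5, 7], "gripper": 1}, {"offset": [0, 0, 0], "rot": [-0.6, 5, 7], "gripper": 1}, {"offset": [0, -0.02, 0.02], "rot": [0, 0, 0], "gripper": 1}, {"offset": [0, 0, 0.02], "rot": [0, 0, 0], "gripper": 1}, {"offset": [0, 0, 0], "rot": [0, 0, 0], "gripper": 1}, {"offset": [0, 0, 0], "rot": [0, 0, 0], "gripper": 1}])

```text
time: 3.88
position: [0.4073, 0.2624, 0.1917]
tool_rot: [-3.129, 0.01, -0.275]
ft_force: [-0.4, -0.4, 0.5]
grip_width: 0.998
```

```bash
python3 - <<'E'
from mv import *
from h import *
logq()
yl=np.radians(-.5)
delta(*tool(*lift_pose([.431,.261,.004],yl,0),AL))
d=grab('wrist','w3.png')
im=cv2.resize(d['img'],None,fx=1.5,fy=1.5,interpolation=cv2.INTER_CUBIC); cv2.imwrite('pics/w3b.png',im[:,:,::-1])
E
python3 -c "
from kin import *
print(P.round(4),abs(res).max())"
```

```text
rot deg (tool) [-0.08 -0.05  0.13]  offset in CURRENT axes mm [  0.2   1.4 145.8]  in TARGET axes mm [  0.3   1.2 145.8]
 q [ 0.53 -0.19 -1.11  1.99 -0.08  1.09 -2.13] F [-0.4 -0.4  0.5] w 0.998 t 3.88
[ 0.2476  0.4756  0.5128  0.3638 -0.0127 -0.0012 -0.011   0.003  -0.0028
  0.0006] 0.00016866013637517607
```

View pics/w3b.png

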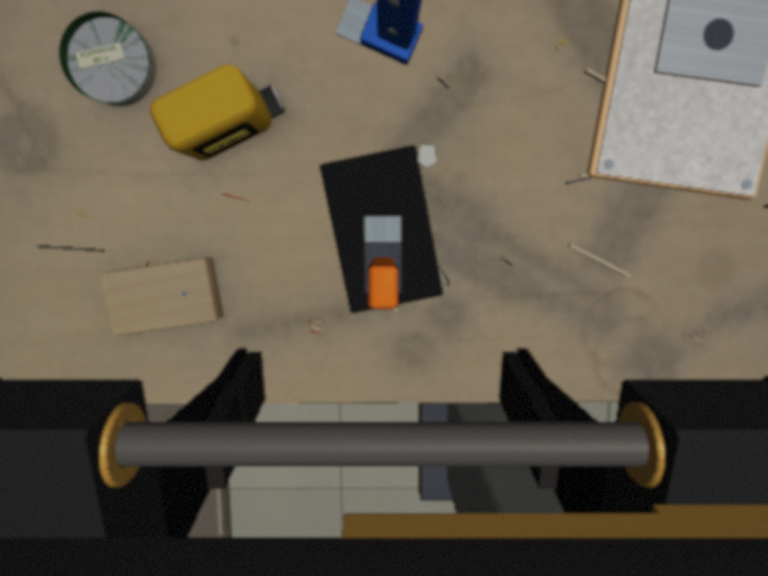

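The lifter is centred between the fingers at about (383,285) and square to the tool. With the refined arm model I'll re-check the plan, and also re-measure the lifter in this view.

```bash
cat > sim.py <<'E'
from mv import *
q0=ctrl.get_state()['joint_positions']
import sys
for al in [np.radians(a) for a in (10,14)]:
    print('alpha',np.degrees(al)); q=np.array(q0)
    def step(name,o,yaw,th,n=20):
        global q
        x,R=tool(*lift_pose(o,yaw,th),al); q=go(q,x,R,n); 
        print(name,q.round(2),'' if np.all(q>LO+.03) and np.all(q<HI-.03) else 'LIMIT')
    yl=np.radians(-.5);yj=np.radians(-7.5)
    step('grasp',[.431,.261,.004],yl,0); step('up',[.431,.261,.05],yl,0)
    ax=np.array([np.cos(yj),np.sin(yj),0]); c=np.array([.620,.0385,.010])
    step('tojig',c+ax*(-.12)+[0,0,.04],yj,0); step('down',c+ax*(-.12),yj,0); 
    step('push',c+ax*(.031-.078),yj,0)
    piv=c+ax*.031
    for th in (20,40,50,55):
        t=np.radians(th); o=piv+ax*(-.078*np.cos(t))+np.array([0,0,.078*np.sin(t)]); step('th%d'%th,o,yj,t)
    step('push+x',o+.04*ax,yj,t)
E
python3 sim.py; python3 - <<'E'
from h import *
d=load('w3.png'); im=d['img']
hsv=cv2.cvtColor(im,cv2.COLOR_RGB2HSV)
m=cv2.inRange(hsv,(5,190,190),(18,255,255)); cs,_=cv2.findContours(m,0,2); k=max(cs,key=cv2.contourArea); b=cv2.boxPoints(cv2.minAreaRect(k))
B=np.array([onplane(d,*p,.099) for p in b]); print(b.tolist(),B.mean(0).round(4),[np.linalg.norm(B[i]-B[(i+1)%4]).round(4) for i in range(4)],[np.degrees(np.arctan2(*(B[(i+1)%4]-B[i])[[1,0]])).round(1) for i in range(4)])
g=cv2.cvtColor(im,cv2.COLOR_RGB2GRAY)
p=cv2.cornerSubPix(g,np.float32([(364,216),(401,216),(401,241),(364,241)]).reshape(-1,1,2)/1.5,(3,3),(-1,-1),(3,50,.01)).reshape(-1,2)
for (u,v) in p[:4]: print(u*1.5,v*1.5,onplane(d,u,v,.006).round(4))
E
```

```text
alpha 10.0
grasp [ 0.39  0.25 -1.14  2.1   0.47  0.85 -2.6 ] 
up [ 0.5   0.15 -1.22  2.06  0.32  0.92 -2.47] 
tojig [ 0.85  0.08 -1.07  2.08  0.17  0.87 -2.01] 
down [ 0.79  0.17 -1.04  2.11  0.3   0.79 -2.12] 
push [ 0.68  0.35 -0.95  1.96  0.46  0.85 -2.2 ] 
th20 [ 0.56  0.62 -0.89  1.59  0.41  1.33 -2.11] 
th40 [ 0.39  0.9  -0.81  1.17  0.38  1.78 -2.06] 
th50 [ 0.31  1.05 -0.77  0.93  0.36  2.   -2.04] 
th55 [ 0.26  1.12 -0.76  0.8   0.35  2.12 -2.03] LIMIT
push+x [ 0.18  1.22 -0.73  0.58  0.39  2.22 -1.98] LIMIT
alpha 14.0
grasp [ 0.41  0.21 -1.18  2.15  0.51  0.79 -2.66] LIMIT
up [ 0.54  0.08 -1.26  2.11  0.32  0.85 -2.49] 
tojig [ 0.82  0.   -1.02  2.13  0.12  0.78 -1.98] 
down [ 0.78  0.1  -1.01  2.17  0.27  0.7  -2.11] 
push [ 0.67  0.29 -0.93  2.02  0.46  0.76 -2.22] 
th20 [ 0.57  0.56 -0.89  1.65  0.41  1.25 -2.11] 
th40 [ 0.41  0.84 -0.81  1.24  0.38  1.7  -2.06] 
th50 [ 0.33  0.99 -0.77  1.01  0.36  1.92 -2.04] 
th55 [ 0.28  1.07 -0.75  0.88  0.36  2.04 -2.03] LIMIT
push+x [ 0.21  1.16 -0.73  0.68  0.39  2.12 -1.99] LIMIT
[[249.0, 180.0], [262.0, 180.0], [262.0, 202.0], [249.0, 202.0]] [0.4312 0.2609 0.099 ] [np.float64(0.0103), np.float64(0.0177), np.float64(0.0104), np.float64(0.0177)] [np.float64(-90.4), np.float64(179.8), np.float64(89.6), np.float64(-0.5)]
363.87216 215.64157 [0.4707 0.2741 0.006 ]
400.35547 215.50085 [0.4706 0.2482 0.006 ]
400.96777 239.63748 [0.4536 0.2478 0.006 ]
363.68588 240.09169 [0.4534 0.2745 0.006 ]
```

>>> carry_out(rows=[{"offset": [0, 0.001, 0.04], "rot": [0, 0, 0], "gripper": 1}, {"offset": [0, 0, 0.04], "rot": [0, 0, 0], "gripper": 1}, {"offset": [0, 0, 0.04], "rot": [0, 0, 0], "gripper": 1}, {"offset": [0, 0, 0.026], "rot": [0, 0, 0], "gripper": 1}, {"offset": [0, 0, 0], "rot": [0, 0, 0], "gripper": 1}, {"offset": [0, 0, 0], "rot": [0, 0, 0], "gripper": 1}])

```text
time: 4.68
position: [0.4328, 0.2628, 0.0487]
tool_rot: [-3.129, 0.007, -0.278]
ft_force: [-1.1, -0.3, 0.2]
grip_width: 1.002
```

```bash
python3 - <<'E'
from mv import *
logq()
delta(*tool(*lift_pose([.431,.261,.004],np.radians(-.5),0),AL))
E
python3 -c "
from kin import *
print(P.round(4),abs(res).max())"
```

```text
rot deg (tool) [-0.11 -0.14  0.24]  offset in CURRENT axes mm [0.  1.8 0.5]  in TARGET axes mm [0.  1.8 0.5]
 q [ 0.42  0.27 -1.18  2.1   0.5   0.86 -2.62] F [-1.1 -0.3  0.2] w 1.002 t 4.67
[ 2.486e-01  4.672e-01  5.126e-01  3.602e-01 -1.590e-02  2.000e-04
 -1.030e-02 -8.000e-04 -3.000e-04 -3.000e-04] 0.00019144571135504274
```

>>> carry_out(rows=[{"offset": [0, 0.0017, 0.0005], "rot": [0, 0, 0.2], "gripper": 1}, {"offset": [0, 0, 0], "rot": [0, 0, 0], "gripper": 0}, {"offset": [0, 0, 0], "rot": [0, 0, 0], "gripper": 0}, {"offset": [0, 0, 0], "rot": [0, 0, 0], "gripper": 0}, {"offset": [0, 0, 0], "rot": [0, 0, 0], "gripper": 0}, {"offset": [0, 0, 0], "rot": [0, 0, 0], "gripper": 0}, {"offset": [0, 0, 0], "rot": [0, 0, 0], "gripper": 0}, {"offset": [0, 0, 0], "rot": [0, 0, 0], "gripper": 0}], grip_force=50)

```text
time: 5.68
position: [0.4321, 0.2606, 0.0468]
tool_rot: [-3.129, 0.012, -0.275]
ft_force: [-0.4, -0.1, -0.1]
grip_width: 0.287
```

```bash
python3 - <<'E'
from mv import *
delta(*tool(*lift_pose([.431,.261,.004],np.radians(-.5),0),AL))
print(ctrl.get_state()['position'],ctrl.get_state()['tool_rot'])
from h import *
d=grab('wrist','w4.png')
im=cv2.resize(d['img'],None,fx=1.5,fy=1.5,interpolation=cv2.INTER_CUBIC); cv2.imwrite('pics/w4b.png',im[:,:,::-1])
E
```

```text
rot deg (tool) [-0.08 -0.04  0.06]  offset in CURRENT axes mm [ 1.1 -0.4 -1.2]  in TARGET axes mm [ 1.1 -0.4 -1.2]
 q [ 0.43  0.27 -1.18  2.1   0.5   0.86 -2.62] F [-0.4 -0.1 -0.1] w 0.287 t 5.67
[0.43205778 0.26056672 0.04684112] [-3.12902564  0.01192331 -0.27483239]
```

View pics/w4b.png

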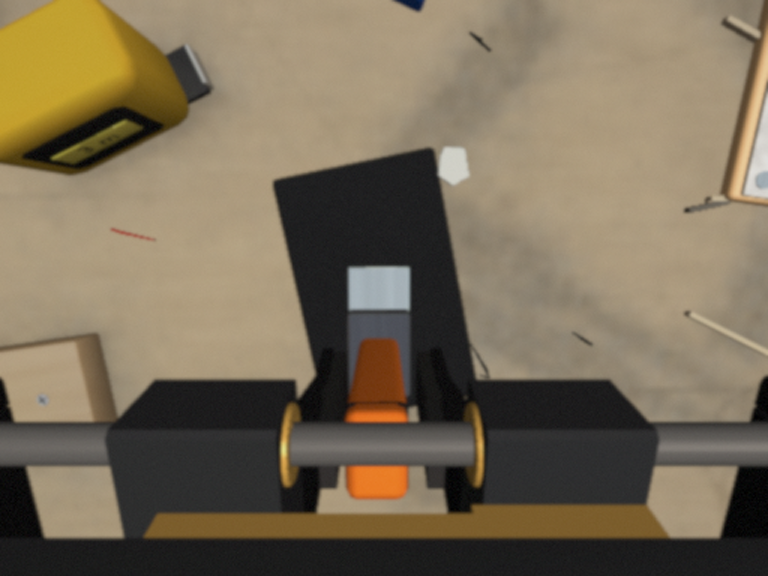

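The fingers are still closing, with a gap visible beside the handle at (345 to 410, 430). I'll keep closing.

>>> carry_out(rows=[{"offset": [0, 0, 0], "rot": [0, 0, 0], "gripper": 0}, {"offset": [0, 0, 0], "rot": [0, 0, 0], "gripper": 0}, {"offset": [0, 0, 0], "rot": [0, 0, 0], "gripper": 0}, {"offset": [0, 0, 0], "rot": [0, 0, 0], "gripper": 0}])

```text
time: 6.22
position: [0.4321, 0.2606, 0.0469]
tool_rot: [-3.129, 0.012, -0.275]
ft_force: [0.5, -0.3, -0.0]
grip_width: 0.18
```

```bash
python3 - <<'E'
from mv import *
delta(*tool(*lift_pose([.431,.261,.004],np.radians(-.5),0),AL))
print(ctrl.get_state()['position'],ctrl.get_state()['tool_rot'])
from h import *
d=grab('wrist','w5.png')
im=cv2.resize(d['img'],None,fx=1.5,fy=1.5,interpolation=cv2.INTER_CUBIC); cv2.imwrite('pics/w5b.png',im[:,:,::-1])
E
```

```text
rot deg (tool) [-0.08 -0.05  0.06]  offset in CURRENT axes mm [ 1.  -0.4 -1.1]  in TARGET axes mm [ 1.  -0.4 -1.1]
 q [ 0.43  0.27 -1.18  2.1   0.5   0.86 -2.62] F [ 0.5 -0.3 -0. ] w 0.18 t 6.22
[0.43207504 0.26060297 0.04688885] [-3.12897884  0.01185045 -0.27507278]
```

View pics/w5b.png

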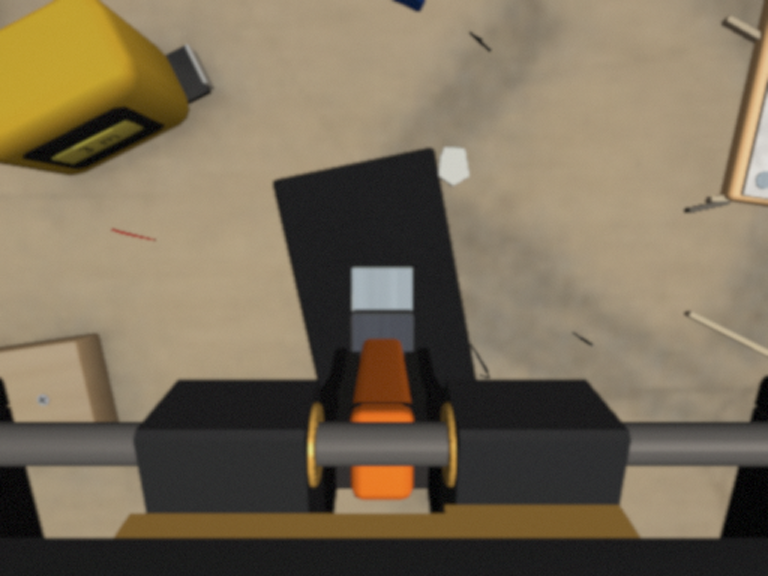

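```bash
python3 - <<'E'
from mv import *
from h import *
d=load('w5.png');g=cv2.cvtColor(d['img'],cv2.COLOR_RGB2GRAY)
p=cv2.cornerSubPix(g,np.float32([(351,267),(413,267),(413,311),(351,311)]).reshape(-1,1,2)/1.5,(3,3),(-1,-1),(3,50,.01)).reshape(-1,2)
B=np.array([onplane(d,u,v,.006) for u,v in p]);print(p*1.5,B.round(4))
e=B[0]+B[3]-B[1]-B[2];print('yaw',np.degrees(np.arctan2(e[1],e[0]))-90);e=B[0]+B[1]-B[2]-B[3];print(np.degrees(np.arctan2(e[1],e[0])))
s=ctrl.get_state();R=Ro.from_rotvec(s['tool_rot']);print(R.as_matrix().round(4))
tx=R.as_matrix()[:,0];print('tool yaw',np.degrees(np.arctan2(tx[1],tx[0])),'pitch',np.degrees(np.arcsin(tx[2])))
E
```

```text
[[351.01456 267.0294 ]
 [411.9209  266.7914 ]
 [412.14523 308.7311 ]
 [350.57126 309.28467]] [[0.4707 0.2728 0.006 ]
 [0.4706 0.247  0.006 ]
 [0.4526 0.2469 0.006 ]
 [0.4526 0.2733 0.006 ]]
yaw -0.10177411007531134
-0.6304803720167915
[[ 9.846e-01 -7.500e-03  1.745e-01]
 [-7.600e-03 -1.000e+00 -1.000e-04]
 [ 1.745e-01 -1.200e-03 -9.847e-01]]
tool yaw -0.4419231422655316 pitch 10.050358836511101
```

```bash
cat >> mv.py <<'E'
TF='tl.npz'
def setTL(o,yaw,x,R):
    RL=Ro.from_euler('z',yaw);np.savez(TF,ot=R.inv().apply(np.array(o)-x),Rt=(R.inv()*RL).as_matrix())
def toolfor(o,RL):
    T=np.load(TF);Rt=Ro.from_matrix(T['Rt']);R=RL*Rt.inv();return np.asarray(o)-R.apply(T['ot']),R
def lifternow():
    s=ctrl.get_state();T=np.load(TF);R=Ro.from_rotvec(s['tool_rot']);return s['position']+R.apply(T['ot']),R*Ro.from_matrix(T['Rt'])
E
python3 - <<'E'
from mv import *
s=ctrl.get_state();setTL([.4307,.2603,.004],np.radians(-.44),s['position'],Ro.from_rotvec(s['tool_rot']))
print(lifternow()[0])
yj=np.radians(-8);ax=np.array([np.cos(yj),np.sin(yj),0]);c=np.array([.620,.0385,.010])
delta(*toolfor([.4307,.2603,.064],Ro.from_euler('z',np.radians(-.44))))
delta(*toolfor(c+ax*(-.13)+[0,0,.05],Ro.from_euler('z',yj)))
E
```

```text
[0.4307 0.2603 0.004 ]
rot deg (tool) [ 0. -0. -0.]  offset in CURRENT axes mm [ 10.5  -0.1 -59.1]  in TARGET axes mm [ 10.5  -0.1 -59.1]
 q [ 0.43  0.27 -1.18  2.1   0.5   0.86 -2.62] F [ 0.4  1.  -0.2] w 0.185 t 6.28
rot deg (tool) [-1.32  0.01  7.44]  offset in CURRENT axes mm [ 71.  203.4 -44.5]  in TARGET axes mm [ 96.8 193.4 -40. ]
 q [ 0.43  0.27 -1.18  2.1   0.5   0.86 -2.62] F [ 0.4  1.  -0.2] w 0.185 t 6.28
```

>>> carry_out(rows=[{"offset": [0.002, 0, -0.0115], "rot": [0, 0, 0], "gripper": 0}, {"offset": [0.004, 0, -0.0225], "rot": [0, 0, 0], "gripper": 0}, {"offset": [0.0045, 0, -0.025], "rot": [0, 0, 0], "gripper": 0}, {"offset": [0.01, 0.035, 0.001], "rot": [0, 0, 0], "gripper": 0}, {"offset": [0.011, 0.037, 0.003], "rot": [0, 0, 0], "gripper": 0}, {"offset": [0.011, 0.037, 0.003], "rot": [0, 0, 0], "gripper": 0}, {"offset": [0.011, 0.037, 0.003], "rot": [0, 0, 0], "gripper": 0}, {"offset": [0.011, 0.037, 0.003], "rot": [0, 0, 0], "gripper": 0}, {"offset": [0.0065, 0.02, 0.0015], "rot": [-0.7, 0, 3.7], "gripper": 0}, {"offset": [0, 0, 0], "rot": [-0.7, 0, 3.7], "gripper": 0}])

```text
time: 7.52
position: [0.493, 0.0547, 0.1032]
tool_rot: [3.108, -0.225, 0.273]
ft_force: [0.2, 0.7, -1.4]
grip_width: 0.179
```

>>> carry_out(rows=[{"offset": [0, 0, 0], "rot": [0, 0, 0], "gripper": 0}, {"offset": [0, 0, 0], "rot": [0, 0, 0], "gripper": 0}])

```text
time: 7.78
position: [0.4926, 0.0573, 0.1031]
tool_rot: [3.109, -0.214, 0.273]
ft_force: [0.5, -0.8, -0.3]
grip_width: 0.18
```

```bash
python3 - <<'E'
from mv import *
logq()
o,RL=lifternow();print(o.round(4),np.degrees(RL.as_euler('zyx')).round(2))
yj=np.radians(-8);ax=np.array([np.cos(yj),np.sin(yj),0]);c=np.array([.620,.0385,.010])
delta(*toolfor(c+ax*(-.13)+[0,0,.05],Ro.from_euler('z',yj)))
from h import *
d=grab('wrist','w6.png')
im=cv2.resize(d['img'],None,fx=1.5,fy=1.5,interpolation=cv2.INTER_CUBIC); cv2.imwrite('pics/w6b.png',im[:,:,::-1])
E
```

```text
[0.4911 0.0571 0.0602] [-7.87  0.02 -0.12]
rot deg (tool) [0.09 0.   0.15]  offset in CURRENT axes mm [0.2 0.6 0.2]  in TARGET axes mm [0.2 0.6 0.2]
 q [ 0.95  0.03 -1.16  2.09  0.11  0.88 -1.98] F [ 0.5 -0.8 -0.3] w 0.18 t 7.78
```

View pics/w6b.png

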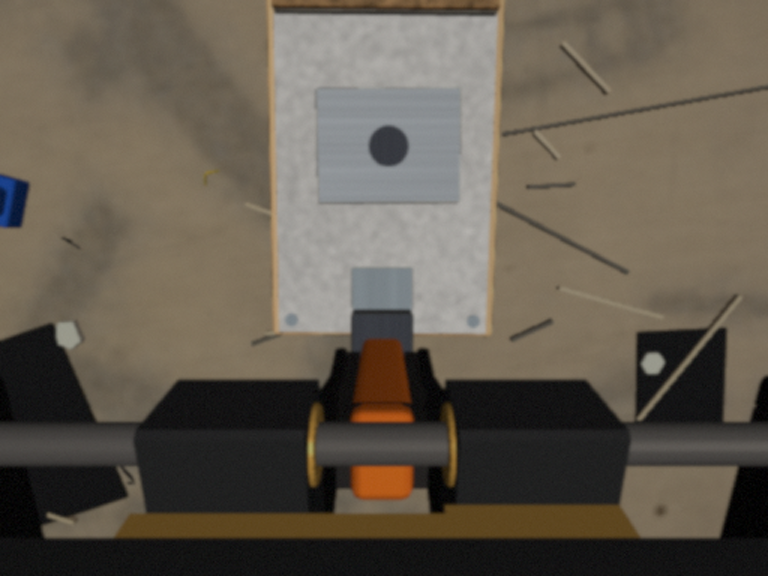

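The view shows the lifter held square over the jig's near end. The blade tip is at (351 to 413, 267), the plate's corners at (316,88), (461,87), (460,202) and (318,204), and the jig's near corners at (276,333) and (490,333).

```bash
cat > meas.py <<'E'
from h import *
def corners(d,pts,w=4):
    g=cv2.cvtColor(d['img'],cv2.COLOR_RGB2GRAY)
    return cv2.cornerSubPix(g,np.float32(pts).reshape(-1,1,2)/1.5,(w,w),(-1,-1),(3,50,.01)).reshape(-1,2)
def yawof(a,b): e=b-a; return np.degrees(np.arctan2(e[1],e[0])).round(2)
E
python3 - <<'E'
from meas import *
d=load('w6.png')
pl=corners(d,[(316,88),(461,87),(460,202),(318,204)]);P=np.array([onplane(d,*p,.018) for p in pl])
print(pl*1.5);print(P.round(4),P.mean(0).round(4));print('plate yaw',yawof(P[3],P[0]),yawof(P[2],P[1]),yawof(P[1],P[0])-90,yawof(P[2],P[3])-90)
jn=corners(d,[(276,333),(490,333)]);J=np.array([onplane(d,*p,.01) for p in jn]);print(jn*1.5,J.round(4),'jig yaw near',yawof(J[1],J[0])-90,np.linalg.norm(J[0]-J[1]))
ck=np.float32([(274,13),(499,13)])/1.5; C=np.array([onplane(d,*p,.01) for p in ck]);print('face foot?',C.round(4),yawof(C[1],C[0])-90)
# side edges: ply orange boundary -> outer edge rows
im=d['img'];hsv=cv2.cvtColor(im,cv2.COLOR_RGB2HSV)
for side,lo,hi in(('L',170,195),('R',320,345)):
    pts=[]
    for r in range(10,215,5):
        row=cv2.GaussianBlur(cv2.cvtColor(im,cv2.COLOR_RGB2GRAY),(3,3),0)[r].astype(float);gx=np.gradient(row)
        k=lo+np.argmax(np.abs(gx[lo:hi])); pts.append(onplane(d,k,r,.01)[:2])
    v=cv2.fitLine(np.float32(pts),cv2.DIST_HUBER,0,.001,.001).ravel();print(side,np.degrees(np.arctan2(v[1],v[0])).round(2),v[2:])
E
```

```text
[[313.66663   88.309616]
 [459.11206   84.83203 ]
 [457.58057  203.11685 ]
 [316.6562   203.51752 ]]
[[0.6187 0.0728 0.018 ]
 [0.6105 0.002  0.018 ]
 [0.5539 0.0094 0.018 ]
 [0.5635 0.08   0.018 ]] [0.5867 0.0411 0.018 ]
plate yaw -7.4 -7.49 -6.579999999999998 -7.75
[[276.62134 332.95282]
 [488.37268 333.8143 ]] [[ 4.990e-01  1.130e-01  1.000e-02]
 [ 4.828e-01 -2.000e-04  1.000e-02]] jig yaw near -8.170000000000002 0.11435517255197
face foot? [[ 0.659   0.0875  0.01  ]
 [ 0.6437 -0.0231  0.01  ]] -7.8799999999999955
L -8.43 [0.585668   0.10187024]
R -8.46 [ 0.5620873  -0.01292006]
```

>>> carry_out(rows=[{"offset": [-0.0035, 0.0025, 0.02], "rot": [0, 0, 0], "gripper": 0}, {"offset": [-0.0035, 0, 0.02], "rot": [0, 0, 0], "gripper": 0}, {"offset": [-0.001, 0, 0.006], "rot": [0.1, 0, 0.1], "gripper": 0}, {"offset": [0, 0, 0], "rot": [0, 0, 0], "gripper": 0}, {"offset": [0, 0, 0], "rot": [0, 0, 0], "gripper": 0}, {"offset": [0, 0, 0], "rot": [0, 0, 0], "gripper": 0}])

```text
time: 8.57
position: [0.4931, 0.0544, 0.0569]
tool_rot: [3.111, -0.219, 0.276]
ft_force: [-0.6, 0.7, -0.3]
grip_width: 0.183
```

```bash
cat > now.py <<'E'
from mv import *
logq()
yj=np.radians(-8.1);ax=np.array([np.cos(yj),np.sin(yj),0]);n=np.array([-ax[1],ax[0],0])
pe=np.array([.5587,.0447,.010]);pc=np.array([.5867,.0411,.010])
def rep():
    o,RL=lifternow();e=RL.as_euler('zyx')
    print('lifter o',o.round(4),'yaw,pitch,roll',np.degrees(e).round(2),'sole above bed mm',round((o[2]-.01)*1e3,2))
    t=o+RL.apply([.04,0,0]);print('tip mm past plate near edge (orig pos)',round((t-pe)@ax*1e3,1),'lateral vs plate centre',round((t-pc)@n*1e3,1),'tip z above bed',round((t[2]-.01)*1e3,2))
    T=ctrl.get_state();print('F',T['ft_force'].round(1),'T',T['torque'].round(2),'q',T['joint_positions'].round(2),'t',round(T['time'],2),'w',round(T['grip_width'],3))
    print('jig-frame F',round(T['ft_force']@ax,2))
    return o,RL
if __name__=='__main__':
    rep()
E
python3 now.py
```

```text
lifter o [0.4917 0.0543 0.014 ] yaw,pitch,roll [-8.06 -0.07 -0.01] sole above bed mm 3.99
tip mm past plate near edge (orig pos) -27.7 lateral vs plate centre -0.3 tip z above bed 4.04
F [-0.6  0.7 -0.3] T [0.03 0.33 0.01] q [ 0.89  0.16 -1.13  2.13  0.29  0.8  -2.13] t 8.57 w 0.183
jig-frame F -0.67
```

>>> carry_out(rows=[{"offset": [-0.0002, 0, 0.001], "rot": [0, 0, 0], "gripper": 0}, {"offset": [-0.0002, 0, 0.001], "rot": [0, 0, 0], "gripper": 0}, {"offset": [-0.0002, 0, 0.001], "rot": [0, 0, 0], "gripper": 0}, {"offset": [0, 0, 0], "rot": [0, 0, 0], "gripper": 0}, {"offset": [0, 0, 0], "rot": [0, 0, 0], "gripper": 0}])

```text
time: 9.2
position: [0.4924, 0.0545, 0.0531]
tool_rot: [3.111, -0.219, 0.274]
ft_force: [0.5, 1.0, -0.9]
grip_width: 0.18
```

```bash
python3 now.py; python3 - <<'E'
from bench import ctrl
print(ctrl.get_state()['ft_force'])
E
```

```text
lifter o [0.491  0.0544 0.0102] yaw,pitch,roll [-8.05  0.01  0.02] sole above bed mm 0.19
tip mm past plate near edge (orig pos) -28.4 lateral vs plate centre -0.3 tip z above bed 0.18
F [ 0.5  1.  -0.9] T [0.05 0.32 0.  ] q [ 0.88  0.17 -1.13  2.13  0.3   0.79 -2.14] t 9.2 w 0.18
jig-frame F 0.4
[ 0.54756656  1.02589164 -0.94778463]
```

>>> carry_out(rows=[{"offset": [-0.0001, 0, 0.0004], "rot": [0, 0, 0], "gripper": 0}, {"offset": [0, 0, 0], "rot": [0, 0, 0], "gripper": 0}, {"offset": [0, 0, 0], "rot": [0, 0, 0], "gripper": 0}])

```text
time: 9.57
position: [0.4925, 0.0545, 0.0529]
tool_rot: [3.111, -0.219, 0.274]
ft_force: [-2.0, -0.6, 3.4]
grip_width: 0.178
```

```bash
python3 now.py
```

```text
lifter o [0.4911 0.0544 0.01  ] yaw,pitch,roll [-8.05 -0.    0.01] sole above bed mm -0.03
tip mm past plate near edge (orig pos) -28.3 lateral vs plate centre -0.3 tip z above bed -0.03
F [-2.  -0.6  3.4] T [-0.05  0.53 -0.04] q [ 0.88  0.17 -1.13  2.13  0.3   0.79 -2.14] t 9.57 w 0.178
jig-frame F -1.94
```

Bed contact is felt at the expected height (about 3.4 N). I'll raise by 0.6 to 0.8 mm and slide in.

>>> carry_out(rows=[{"offset": [0.0002, 0, -0.001], "rot": [0, 0, 0], "gripper": 0}, {"offset": [0.006, 0, 0.0011], "rot": [0, 0, 0], "gripper": 0}, {"offset": [0.008, 0, 0.0014], "rot": [0, 0, 0], "gripper": 0}, {"offset": [0.008, 0, 0.0014], "rot": [0, 0, 0], "gripper": 0}, {"offset": [0.008, 0, 0.0014], "rot": [0, 0, 0], "gripper": 0}, {"offset": [0.006, 0, 0.0011], "rot": [0, 0, 0], "gripper": 0}, {"offset": [0, 0, 0], "rot": [0, 0, 0], "gripper": 0}, {"offset": [0, 0, 0], "rot": [0, 0, 0], "gripper": 0}])

```text
time: 10.58
position: [0.5283, 0.0495, 0.0535]
tool_rot: [3.111, -0.219, 0.273]
ft_force: [-0.7, -0.5, -0.7]
grip_width: 0.185
```

```bash
python3 now.py; python3 - <<'E'
from h import *
d=grab('wrist','w7.png')
im=cv2.resize(d['img'],None,fx=1.5,fy=1.5,interpolation=cv2.INTER_CUBIC); cv2.imwrite('pics/w7b.png',im[:,:,::-1])
E
```

```text
lifter o [0.5268 0.0494 0.0106] yaw,pitch,roll [-8.04  0.03  0.02] sole above bed mm 0.62
tip mm past plate near edge (orig pos) 7.8 lateral vs plate centre -0.2 tip z above bed 0.59
F [-0.7 -0.5 -0.7] T [ 0.06  0.28 -0.01] q [ 0.81  0.27 -1.07  2.06  0.41  0.83 -2.2 ] t 10.57 w 0.185
jig-frame F -0.6
```

View pics/w7b.png

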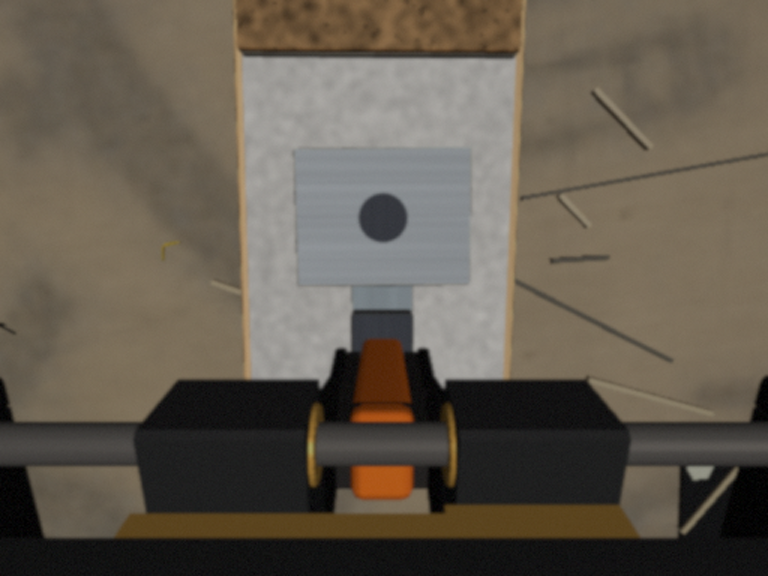

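The blade is going under: the plate's near edge at row 286 hides the tip, and the cork face is at row 53. I'll slide on and carry the plate towards the block.

>>> carry_out(rows=[{"offset": [0.005, 0, 0.0009], "rot": [0, 0, 0], "gripper": 0}, {"offset": [0.005, 0, 0.0009], "rot": [0, 0, 0], "gripper": 0}, {"offset": [0.005, 0, 0.0009], "rot": [0, 0, 0], "gripper": 0}, {"offset": [0.005, 0, 0.0009], "rot": [0, 0, 0], "gripper": 0}, {"offset": [0.005, 0, 0.0009], "rot": [0, 0, 0], "gripper": 0}, {"offset": [0.005, 0, 0.0009], "rot": [0, 0, 0], "gripper": 0}, {"offset": [0.004, 0, 0.0007], "rot": [0, 0, 0], "gripper": 0}, {"offset": [0.002, 0, 0.0003], "rot": [0, 0, 0], "gripper": 0}, {"offset": [0, 0, 0], "rot": [0, 0, 0], "gripper": 0}])

```text
time: 11.75
position: [0.565, 0.0443, 0.0537]
tool_rot: [3.111, -0.219, 0.274]
ft_force: [0.0, -0.5, -1.1]
grip_width: 0.179
```

```bash
python3 now.py; python3 - <<'E'
from h import *
d=grab('wrist','w8.png')
im=cv2.resize(d['img'],None,fx=1.5,fy=1.5,interpolation=cv2.INTER_CUBIC); cv2.imwrite('pics/w8b.png',im[:,:,::-1])
E
```

```text
lifter o [0.5635 0.0442 0.0108] yaw,pitch,roll [-8.05 -0.    0.03] sole above bed mm 0.78
tip mm past plate near edge (orig pos) 44.9 lateral vs plate centre -0.1 tip z above bed 0.78
F [ 0.  -0.5 -1.1] T [0.06 0.28 0.01] q [ 0.74  0.35 -1.01  1.98  0.48  0.86 -2.22] t 11.75 w 0.179
jig-frame F 0.09
```

View pics/w8b.png

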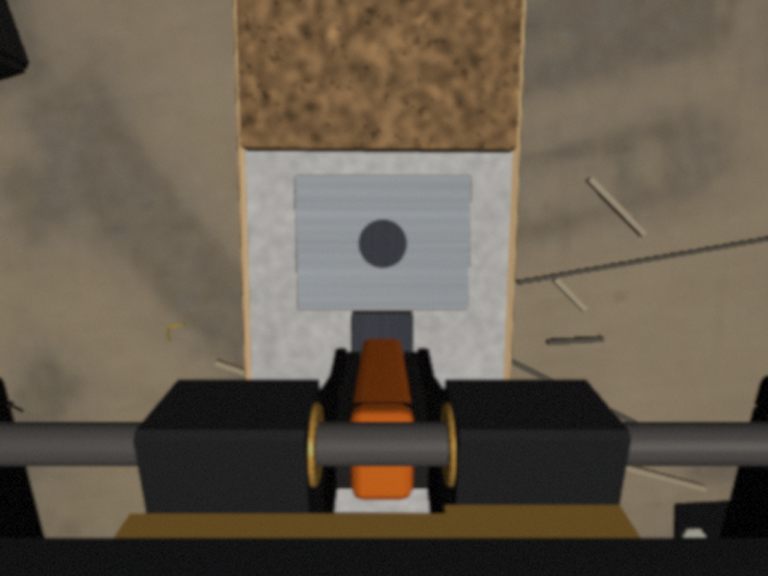

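The shoulder has met the plate's near edge at row 310, and about 10 mm remain between the plate (row 174) and the cork face (row 150). I'll creep in.

>>> carry_out(rows=[{"offset": [0.003, 0, 0.0005], "rot": [0, 0, 0], "gripper": 0}, {"offset": [0.003, 0, 0.0006], "rot": [0, 0, 0], "gripper": 0}, {"offset": [0.0015, 0, 0.0003], "rot": [0, 0, 0], "gripper": 0}, {"offset": [0, 0, 0], "rot": [0, 0, 0], "gripper": 0}, {"offset": [0, 0, 0], "rot": [0, 0, 0], "gripper": 0}])

```text
time: 12.42
position: [0.5724, 0.0432, 0.0536]
tool_rot: [3.111, -0.219, 0.274]
ft_force: [-0.1, 0.1, -1.0]
grip_width: 0.183
```

```bash
python3 now.py
```

```text
lifter o [0.571  0.0431 0.0107] yaw,pitch,roll [-8.05 -0.    0.02] sole above bed mm 0.71
tip mm past plate near edge (orig pos) 52.4 lateral vs plate centre -0.1 tip z above bed 0.71
F [-0.1  0.1 -1. ] T [0.06 0.26 0.  ] q [ 0.73  0.37 -1.    1.96  0.49  0.86 -2.23] t 12.43 w 0.183
jig-frame F -0.15
```

>>> carry_out(rows=[{"offset": [0.001, 0, 0.0002], "rot": [0, 0, 0], "gripper": 0}, {"offset": [0.001, 0, 0.0002], "rot": [0, 0, 0], "gripper": 0}, {"offset": [0, 0, 0], "rot": [0, 0, 0], "gripper": 0}, {"offset": [0, 0, 0], "rot": [0, 0, 0], "gripper": 0}])

```text
time: 12.92
position: [0.5745, 0.0429, 0.0536]
tool_rot: [3.111, -0.219, 0.274]
ft_force: [0.0, 0.1, -1.4]
grip_width: 0.18
```

```bash
python3 now.py; python3 - <<'E'
from h import *
d=grab('wrist','w9.png')
im=cv2.resize(d['img'],None,fx=1.5,fy=1.5,interpolation=cv2.INTER_CUBIC); cv2.imwrite('pics/w9b.png',im[:,:,::-1])
E
```

```text
lifter o [0.573  0.0428 0.0107] yaw,pitch,roll [-8.05 -0.    0.02] sole above bed mm 0.67
tip mm past plate near edge (orig pos) 54.5 lateral vs plate centre -0.2 tip z above bed 0.67
F [ 0.   0.1 -1.4] T [0.02 0.24 0.03] q [ 0.73  0.37 -1.    1.96  0.5   0.87 -2.23] t 12.93 w 0.18
jig-frame F 0.01
```

View pics/w9b.png

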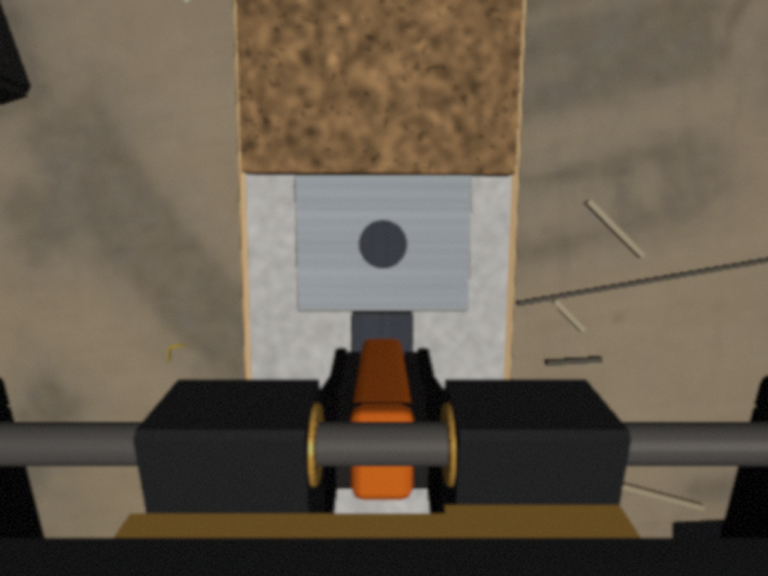

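The plate's far edge (row 176) is almost at the cork face (row 174). I'll push in 0.7 mm steps.

>>> carry_out(rows=[{"offset": [0.0007, 0, 0.0001], "rot": [0, 0, 0], "gripper": 0}, {"offset": [0.0007, 0, 0.0001], "rot": [0, 0, 0], "gripper": 0}, {"offset": [0, 0, 0], "rot": [0, 0, 0], "gripper": 0}, {"offset": [0, 0, 0], "rot": [0, 0, 0], "gripper": 0}])

```text
time: 13.48
position: [0.5753, 0.0429, 0.0533]
tool_rot: [3.111, -0.219, 0.272]
ft_force: [-2.5, 0.9, -1.9]
grip_width: 0.177
```

```bash
python3 now.py
```

```text
lifter o [0.5738 0.0428 0.0104] yaw,pitch,roll [-8.05  0.06  0.03] sole above bed mm 0.43
tip mm past plate near edge (orig pos) 55.2 lateral vs plate centre -0.1 tip z above bed 0.39
F [-2.5  0.9 -1.9] T [0.32 0.8  0.02] q [ 0.73  0.38 -1.    1.95  0.5   0.87 -2.23] t 13.47 w 0.177
jig-frame F -2.63
```

>>> carry_out(rows=[{"offset": [0.0008, 0, 0.0001], "rot": [0, 0, 0], "gripper": 0}, {"offset": [0, 0, 0], "rot": [0, 0, 0], "gripper": 0}, {"offset": [0, 0, 0], "rot": [0, 0, 0], "gripper": 0}, {"offset": [0, 0, 0], "rot": [0, 0, 0], "gripper": 0}])

```text
time: 13.98
position: [0.576, 0.0429, 0.0533]
tool_rot: [3.112, -0.219, 0.272]
ft_force: [-5.0, 1.4, -1.1]
grip_width: 0.185
```

```bash
python3 now.py
```

```text
lifter o [0.5745 0.0428 0.0104] yaw,pitch,roll [-8.04  0.07  0.04] sole above bed mm 0.43
tip mm past plate near edge (orig pos) 55.9 lateral vs plate centre 0.0 tip z above bed 0.37
F [-5.   1.4 -1.1] T [0.56 1.45 0.06] q [ 0.72  0.38 -1.    1.95  0.5   0.87 -2.23] t 13.97 w 0.185
jig-frame F -5.1
```

>>> carry_out(rows=[{"offset": [0.0002, 0, 0], "rot": [0, 0, 0], "gripper": 0}, {"offset": [0, 0, 0], "rot": [0, 0, 0], "gripper": 0}, {"offset": [0, 0, 0], "rot": [0, 0, 0], "gripper": 0}, {"offset": [0, 0, 0], "rot": [0, 0, 0], "gripper": 0}])

```text
time: 14.48
position: [0.5761, 0.0429, 0.0533]
tool_rot: [3.111, -0.219, 0.271]
ft_force: [-6.1, 2.6, 1.1]
grip_width: 0.183
```

```bash
python3 now.py; python3 - <<'E'
from h import *
d=grab('wrist','w10.png')
im=cv2.resize(d['img'],None,fx=1.5,fy=1.5,interpolation=cv2.INTER_CUBIC); cv2.imwrite('pics/w10b.png',im[:,:,::-1])
E
sed -i 's/^\(def lifternow\)/\1/' mv.py; python3 - <<'E'
# simulate the tilt with lifter rigid about pivot
from mv import *
from now import ax
q0=ctrl.get_state()['joint_positions'];o0,RL0=lifternow();print(P.round(4),abs(res).max())
q=np.array(q0);piv=o0+ax*.078
for th in range(5,56,5):
    t=np.radians(th);o=piv-ax*.078*np.cos(t)+np.array([0,0,.078*np.sin(t)])
    x,R=toolfor(o,Ro.from_euler('z',np.radians(-8.05))*Ro.from_euler('y',t));q=go(q,x,R,4);print(th,q.round(2))
E
```

```text
lifter o [0.5746 0.0428 0.0104] yaw,pitch,roll [-8.04  0.08  0.03] sole above bed mm 0.43
tip mm past plate near edge (orig pos) 56.0 lateral vs plate centre -0.0 tip z above bed 0.37
F [-6.1  2.6  1.1] T [0.6  1.47 0.02] q [ 0.72  0.38 -1.    1.95  0.5   0.87 -2.23] t 14.47 w 0.183
jig-frame F -6.42
[ 2.490e-01  4.674e-01  5.128e-01  3.604e-01 -1.580e-02  1.000e-04
 -1.040e-02 -4.000e-04 -4.000e-04 -2.000e-04] 0.00020719832739207744
5 [ 0.7   0.44 -0.99  1.86  0.48  0.99 -2.2 ]
10 [ 0.67  0.51 -0.97  1.77  0.46  1.11 -2.17]
15 [ 0.63  0.58 -0.95  1.68  0.45  1.23 -2.15]
20 [ 0.59  0.64 -0.93  1.58  0.44  1.34 -2.13]
25 [ 0.54  0.71 -0.91  1.48  0.43  1.46 -2.12]
30 [ 0.5   0.78 -0.89  1.38  0.42  1.57 -2.11]
35 [ 0.46  0.85 -0.87  1.27  0.41  1.68 -2.09]
40 [ 0.41  0.92 -0.84  1.16  0.4   1.79 -2.08]
45 [ 0.36  0.99 -0.82  1.04  0.39  1.9  -2.07]
50 [ 0.32  1.06 -0.8   0.92  0.38  2.01 -2.06]
55 [ 0.27  1.14 -0.78  0.79  0.37  2.12 -2.05]
```

View pics/w10b.png

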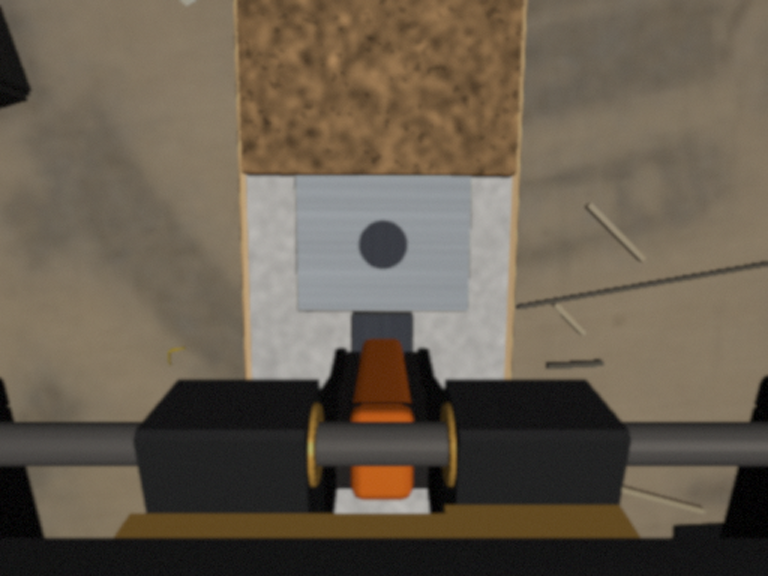

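The plate is home: the last readings were 5 to 6 N of push over more than 0.5 s, with the far edge against the cork face at row 175. Next I'll work out the lift-and-tilt path.

```bash
cat > traj.py <<'E'
from mv import *
yj=np.radians(-8.05);ax=np.array([np.cos(yj),np.sin(yj),0]);up=np.array([0,0,1.])
o0=np.array([.5746,.0428,.0100])   # u=0, z=0 (bed) reference
XF=76.5
pts=np.array([[-25.5,0],[25.5,0],[28,4],[28,8],[-28,4],[-28,8]],float)
def plate(th,xf=XF):
    c,s=np.cos(th),np.sin(th);M=np.array([[c,s],[-s,c]]);q=pts@M.T
    z0=-q[:,1].min(); q=q+[0,z0]
    cand=[xf-p[0] for p in q if p[1]<=10]
    # block corner (xf,10) against top face line from pts[3] to pts[5]
    a,b=q[3],q[5]
    if (a[1]-10)*(b[1]-10)<0:
        t=(10-a[1])/(b[1]-a[1]);cand.append(xf-(a+t*(b-a))[0])
    return M,np.array([min(cand),z0])
def lifter_from(thp,gap,drop=0):
    M,d=plate(thp);return d+M@np.array([-50-gap,2-drop])
def lifter_tip(thp,thl,dd):
    """tip top edge at plate underside, dd mm in from near edge"""
    M,d=plate(thp);p=d+M@np.array([-28+dd,4.]);c,s=np.cos(thl),np.sin(thl)
    return p-np.array([[c,s],[-s,c]])@np.array([40.,2.])
def world(uz,th):
    return toolfor(o0+ax*uz[0]*1e-3+up*uz[1]*1e-3,Ro.from_euler('z',yj)*Ro.from_euler('y',th))
def rows(seq,start=None):
    s=ctrl.get_state();x,R=(s['position'],Ro.from_rotvec(s['tool_rot'])) if start is None else start
    q=np.array(s['joint_positions']);out=[]
    for uz,th in seq:
        xt,Rt=world(uz,th);rv=np.degrees((R.inv()*Rt).as_rotvec());off=R.inv().apply(xt-x)
        if start is None or True: q=go(q,xt,Rt,2)
        out.append((off*1e3).round(1).tolist()+rv.round(1).tolist());x,R=xt,Rt
        print('th %.1f uz %s off %s rot %s | j4 %.2f j6 %.2f %s'%(np.degrees(th),np.round(uz,1),(off*1e3).round(1),rv.round(1),q[3],q[5],'' if np.all(q>LO+.03)and np.all(q<HI-.03) else 'LIM'))
    return x,R
E
python3 - <<'E'
from traj import *
seq=[]
for th in np.arange(0,46,3): seq.append((lifter_from(np.radians(th),1.0,0.2),np.radians(th)))
st=rows(seq)
print()
thl=np.radians(45);seq=[]
for thp in np.arange(45,111,5):
    dd=17-(thp-45)/65*5
    seq.append((lifter_tip(np.radians(thp),thl,dd),thl))
rows(seq,st)
E
```

```text
th 0.0 uz [-2.5  1.8] off [-2.3 -0.  -1.8] rot [-0.   0.1  0. ] | j4 1.96 j6 0.87 
th 3.0 uz [-2.7  5.8] off [ 2.7 -0.  -3.5] rot [-0. -3.  0.] | j4 1.90 j6 0.94 
th 6.0 uz [-2.7  9.8] off [ 2.7 -0.  -3.4] rot [-0. -3.  0.] | j4 1.85 j6 1.01 
th 9.0 uz [-2.5 13.7] off [ 2.7 -0.  -3.4] rot [-0. -3.  0.] | j4 1.80 j6 1.09 
th 12.0 uz [-2.1 17.7] off [ 2.7 -0.  -3.4] rot [-0. -3.  0.] | j4 1.74 j6 1.16 
th 15.0 uz [-1.4 21.5] off [ 2.7 -0.  -3.4] rot [-0. -3.  0.] | j4 1.69 j6 1.23 
th 18.0 uz [-0.5 25.4] off [ 2.7 -0.  -3.4] rot [-0. -3.  0.] | j4 1.63 j6 1.29 
th 21.0 uz [ 0.5 29.1] off [ 2.7 -0.  -3.3] rot [-0. -3.  0.] | j4 1.57 j6 1.36 
th 24.0 uz [ 1.8 32.8] off [ 2.7 -0.  -3.3] rot [-0. -3.  0.] | j4 1.51 j6 1.43 
th 27.0 uz [ 3.3 36.3] off [ 2.8 -0.  -3.3] rot [-0. -3.  0.] | j4 1.45 j6 1.50 
th 30.0 uz [ 5.  39.8] off [ 2.8 -0.  -3.3] rot [-0. -3.  0.] | j4 1.39 j6 1.56 
th 33.0 uz [ 6.9 43.2] off [ 2.8 -0.  -3.3] rot [-0. -3.  0.] | j4 1.33 j6 1.63 
th 36.0 uz [ 8.9 46.4] off [ 2.8 -0.  -3.3] rot [-0. -3.  0.] | j4 1.27 j6 1.69 
th 39.0 uz [11.2 49.5] off [ 2.9 -0.  -3.3] rot 
[... 586 characters left out ...]
th 45.0 uz [29.  65.3] off [ 1.5 -0.  -3.1] rot [0. 0. 0.] | j4 1.01 j6 1.92 
th 45.0 uz [32.2 66.8] off [ 1.8 -0.  -3. ] rot [0. 0. 0.] | j4 1.00 j6 1.93 
th 45.0 uz [35.6 67.9] off [ 2.1 -0.  -2.9] rot [0. 0. 0.] | j4 0.98 j6 1.94 
th 45.0 uz [39.1 68.8] off [ 2.4 -0.  -2.7] rot [0. 0. 0.] | j4 0.97 j6 1.94 
th 45.0 uz [42.8 69.3] off [ 2.7 -0.  -2.5] rot [0. 0. 0.] | j4 0.95 j6 1.95 
th 45.0 uz [45.7 69.9] off [ 2.  -0.  -2.1] rot [0. 0. 0.] | j4 0.94 j6 1.96 
th 45.0 uz [48.6 70.1] off [ 2.3 -0.  -1.9] rot [0. 0. 0.] | j4 0.93 j6 1.96 
th 45.0 uz [51.5 70. ] off [ 2.5 -0.  -1.6] rot [0. 0. 0.] | j4 0.92 j6 1.97 
th 45.0 uz [54.5 69.6] off [ 2.6 -0.  -1.3] rot [0. 0. 0.] | j4 0.90 j6 1.97
```

>>> carry_out(rows=[{"offset": [-0.0023, 0, -0.0008], "rot": [0, 0, 0], "gripper": 0}, {"offset": [0, 0, -0.001], "rot": [0, 0, 0], "gripper": 0}, {"offset": [0.0027, 0, -0.0035], "rot": [0, -3, 0], "gripper": 0}, {"offset": [0.0027, 0, -0.0034], "rot": [0, -3, 0], "gripper": 0}, {"offset": [0.0027, 0, -0.0034], "rot": [0, -3, 0], "gripper": 0}, {"offset": [0, 0, 0], "rot": [0, 0, 0], "gripper": 0}, {"offset": [0, 0, 0], "rot": [0, 0, 0], "gripper": 0}])

```text
time: 15.4
position: [0.5813, 0.0417, 0.0661]
tool_rot: [-3.134, 0.22, -0.032]
ft_force: [0.4, -0.3, -1.6]
grip_width: 0.179
```

```bash
python3 - <<'E'
from traj import *
from now import rep
rep()
rows([(lifter_from(np.radians(9),1.0,.2),np.radians(9))])
from h import *
a=grab('wrist','w11.png')
im=cv2.resize(a['img'],None,fx=1.5,fy=1.5,interpolation=cv2.INTER_CUBIC); cv2.imwrite('pics/w11b.png',im[:,:,::-1])
E
```

```text
lifter o [0.5734 0.0425 0.024 ] yaw,pitch,roll [-8.14  8.8   1.27] sole above bed mm 13.96
tip mm past plate near edge (orig pos) 54.3 lateral vs plate centre -0.5 tip z above bed 7.78
F [ 0.4 -0.3 -1.6] T [-0.02  0.15 -0.  ] q [ 0.68  0.49 -0.98  1.8   0.46  1.08 -2.17] t 15.4 w 0.179
jig-frame F 0.41
th 9.0 uz [-2.5 13.7] off [-1.2 -0.5  0.2] rot [-0.  -0.1  0. ] | j4 1.80 j6 1.09
```

View pics/w11b.png

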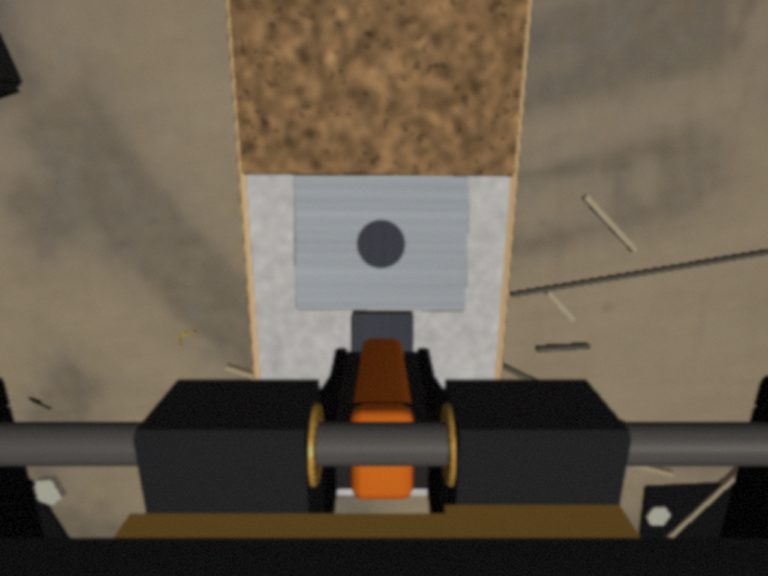

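The plate follows the lifter at about 9° with small forces, its near edge at row 310 by the shoulder. Continuing.

>>> carry_out(rows=[{"offset": [0.0019, -0.0004, -0.0033], "rot": [0, -3, 0], "gripper": 0}, {"offset": [0.0026, 0, -0.0034], "rot": [0, -3, 0], "gripper": 0}, {"offset": [0.0027, 0, -0.0034], "rot": [0, -3, 0], "gripper": 0}, {"offset": [0.0027, 0, -0.0033], "rot": [0, -3, 0], "gripper": 0}, {"offset": [0.0027, 0, -0.0033], "rot": [0, -3, 0], "gripper": 0}, {"offset": [0, 0, 0], "rot": [0, 0, 0], "gripper": 0}, {"offset": [0, 0, 0], "rot": [0, 0, 0], "gripper": 0}])

```text
time: 16.32
position: [0.5947, 0.0405, 0.0817]
tool_rot: [-3.093, 0.217, 0.376]
ft_force: [-0.1, 1.0, -1.6]
grip_width: 0.176
```

```bash
cat > chk.py <<'E'
import sys
from traj import *
from now import rep
from h import *
th=float(sys.argv[1]);fn=sys.argv[2]
rep()
rows([(lifter_from(np.radians(th),1.0,.2),np.radians(th))])
a=grab('wrist',fn+'.png')
im=cv2.resize(a['img'],None,fx=1.5,fy=1.5,interpolation=cv2.INTER_CUBIC); cv2.imwrite('pics/%sb.png'%fn,im[:,:,::-1])
E
python3 chk.py 24 w12
```

```text
lifter o [0.5761 0.0428 0.043 ] yaw,pitch,roll [-8.74 23.67  3.55] sole above bed mm 33.01
tip mm past plate near edge (orig pos) 54.1 lateral vs plate centre 0.3 tip z above bed 16.8
F [-0.1  1.  -1.6] T [-0.02 -0.35 -0.02] q [ 0.56  0.69 -0.92  1.52  0.43  1.43 -2.12] t 16.32 w 0.176
jig-frame F -0.2
th 24.0 uz [ 1.8 32.8] off [0.4 0.3 0.2] rot [-0.  -0.1  0.1] | j4 1.51 j6 1.43
```

View pics/w12b.png

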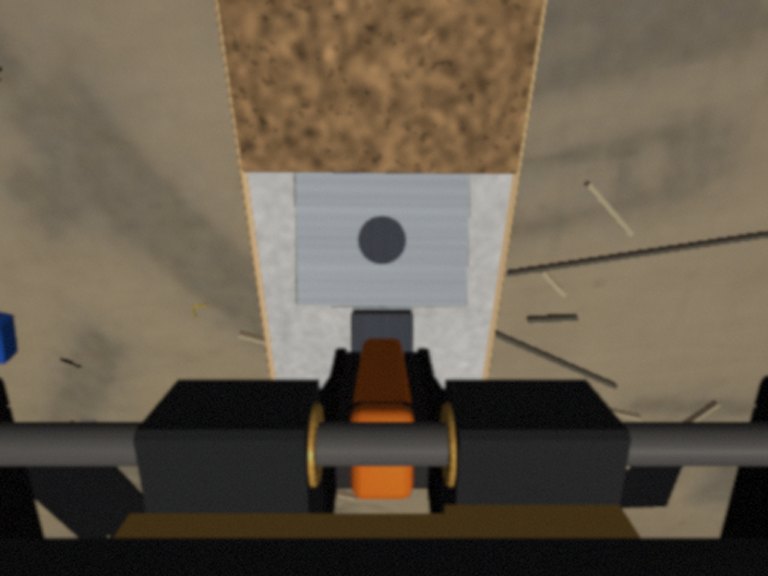

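The plate is at 24°, with a gap of about 2 mm to the shoulder (rows 305 to 310). Continuing to 45°.

>>> carry_out(rows=[{"offset": [0.003, 0.0003, -0.0032], "rot": [0, -3, 0], "gripper": 0}, {"offset": [0.0028, 0, -0.0033], "rot": [0, -3, 0], "gripper": 0}, {"offset": [0.0028, 0, -0.0033], "rot": [0, -3, 0], "gripper": 0}, {"offset": [0.0028, 0, -0.0033], "rot": [0, -3, 0], "gripper": 0}, {"offset": [0.0029, 0, -0.0033], "rot": [0, -3, 0], "gripper": 0}, {"offset": [0.0029, 0, -0.0033], "rot": [0, -3, 0], "gripper": 0}, {"offset": [0.0029, 0, -0.0033], "rot": [0, -3, 0], "gripper": 0}, {"offset": [0, 0, 0], "rot": [0, 0, 0], "gripper": 0}, {"offset": [0, 0, 0], "rot": [0, 0, 0], "gripper": 0}])

```text
time: 17.5
position: [0.6216, 0.0365, 0.0952]
tool_rot: [-2.949, 0.206, 0.926]
ft_force: [-0.4, -1.1, -2.4]
grip_width: 0.182
```

```bash
python3 chk.py 45 w13
```

```text
lifter o [0.5906 0.0405 0.0658] yaw,pitch,roll [-11.2   44.37   7.93] sole above bed mm 55.84
tip mm past plate near edge (orig pos) 60.5 lateral vs plate centre 0.1 tip z above bed 27.59
F [-0.4 -1.1 -2.4] T [-0.09 -0.81 -0.01] q [ 0.37  0.97 -0.83  1.07  0.39  1.88 -2.07] t 17.5 w 0.182
jig-frame F -0.22
th 45.0 uz [16.3 55.4] off [0.4 0.  0.3] rot [ 0.  -0.1  0.1] | j4 1.07 j6 1.88
```

View pics/w13b.png

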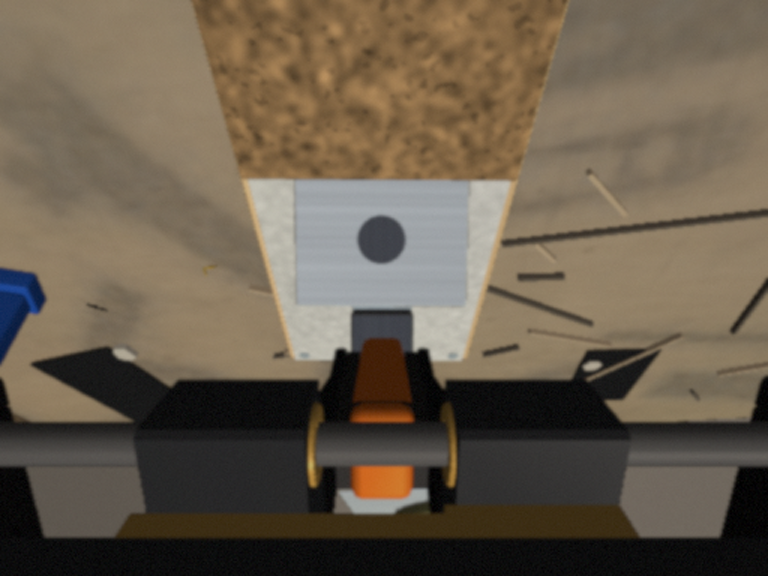

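The plate is at 45° and still on the blade, its near edge at row 305. Now the tip lifts on, with the lifter's angle held.

>>> carry_out(rows=[{"offset": [0.0004, 0, -0.0015], "rot": [0, 0, 0], "gripper": 0}, {"offset": [0.0004, 0, -0.0017], "rot": [0, 0, 0], "gripper": 0}, {"offset": [0.0007, 0, -0.003], "rot": [0, 0, 0], "gripper": 0}, {"offset": [0.001, 0, -0.0031], "rot": [0, 0, 0], "gripper": 0}, {"offset": [0.0012, 0, -0.0032], "rot": [0, 0, 0], "gripper": 0}, {"offset": [0.0015, 0, -0.0031], "rot": [0, 0, 0], "gripper": 0}, {"offset": [0, 0, 0], "rot": [0, 0, 0], "gripper": 0}, {"offset": [0, 0, 0], "rot": [0, 0, 0], "gripper": 0}])

```text
time: 18.55
position: [0.6348, 0.0345, 0.1047]
tool_rot: [-2.948, 0.206, 0.928]
ft_force: [0.4, 0.1, -0.4]
grip_width: 0.182
```

```bash
python3 - <<'E'
from traj import *
from now import rep
from h import *
rep()
thl=np.radians(45);seq=[]
for thp in np.arange(70,116,5):
    seq.append((lifter_tip(np.radians(thp),thl,17-(thp-45)/65*5),thl))
rows(seq)
a=grab('wrist','w14.png')
im=cv2.resize(a['img'],None,fx=1.5,fy=1.5,interpolation=cv2.INTER_CUBIC); cv2.imwrite('pics/w14b.png',im[:,:,::-1])
E
```

```text
lifter o [0.6038 0.0385 0.0753] yaw,pitch,roll [-11.24  44.46   7.96] sole above bed mm 65.34
tip mm past plate near edge (orig pos) 73.8 lateral vs plate centre -0.1 tip z above bed 37.05
F [ 0.4  0.1 -0.4] T [-0.07 -0.74 -0.03] q [ 0.35  0.99 -0.82  1.01  0.39  1.92 -2.07] t 18.55 w 0.182
jig-frame F 0.42
th 45.0 uz [29.  65.3] off [-0.4 -0.1  0.3] rot [0.  0.  0.1] | j4 1.01 j6 1.92 
th 45.0 uz [32.2 66.8] off [ 1.8 -0.  -3. ] rot [0. 0. 0.] | j4 1.00 j6 1.93 
th 45.0 uz [35.6 67.9] off [ 2.1 -0.  -2.9] rot [0. 0. 0.] | j4 0.99 j6 1.93 
th 45.0 uz [39.1 68.8] off [ 2.4 -0.  -2.7] rot [0. 0. 0.] | j4 0.97 j6 1.94 
th 45.0 uz [42.8 69.3] off [ 2.7 -0.  -2.5] rot [0. 0. 0.] | j4 0.95 j6 1.95 
th 45.0 uz [45.7 69.9] off [ 2.  -0.  -2.1] rot [0. 0. 0.] | j4 0.94 j6 1.95 
th 45.0 uz [48.6 70.1] off [ 2.3 -0.  -1.9] rot [0. 0. 0.] | j4 0.93 j6 1.96 
th 45.0 uz [51.5 70. ] off [ 2.5 -0.  -1.6] rot [0. 0. 0.] | j4 0.92 j6 1.97 
th 45.0 uz [54.5 69.6] off [ 2.6 -0.  -1.3] rot [0. 0. 0.] | j4 0.90 j6 1.97 
th 45.0 uz [57.3 68.8] off [ 2.8 -0.  -1. ] rot [0. 0. 0.] | j4 0.89 j6 1.97
```

View pics/w14b.png

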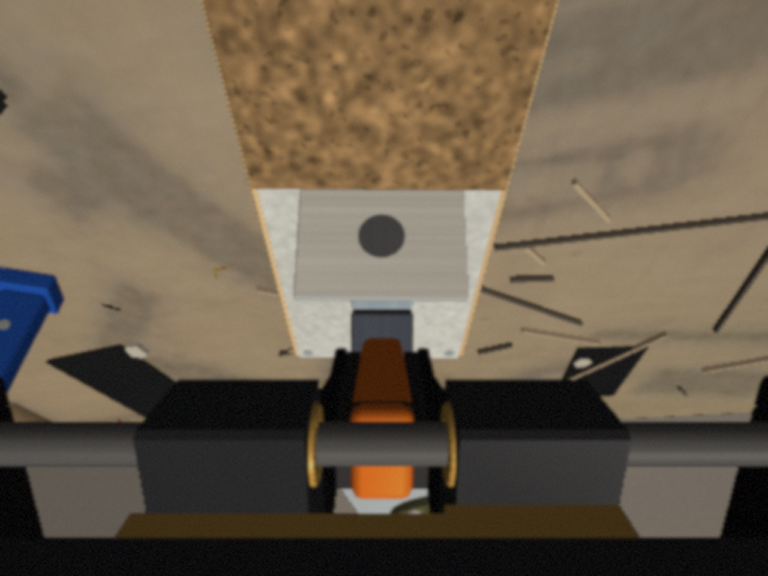

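The plate leans at about 70°, its upper edge now clear of the shoulder (row 300 against 310). Continuing past vertical in small steps.

>>> carry_out(rows=[{"offset": [0.0007, 0, -0.0013], "rot": [0, 0, 0], "gripper": 0}, {"offset": [0.0009, 0, -0.0015], "rot": [0, 0, 0], "gripper": 0}, {"offset": [0.001, 0, -0.0015], "rot": [0, 0, 0], "gripper": 0}, {"offset": [0.001, 0, -0.0014], "rot": [0, 0, 0], "gripper": 0}, {"offset": [0.0012, 0, -0.0014], "rot": [0, 0, 0], "gripper": 0}, {"offset": [0.0012, 0, -0.0013], "rot": [0, 0, 0], "gripper": 0}, {"offset": [0.0013, 0, -0.0013], "rot": [0, 0, 0], "gripper": 0}, {"offset": [0.0013, 0, -0.0012], "rot": [0, 0, 0], "gripper": 0}, {"offset": [0, 0, 0], "rot": [0, 0, 0], "gripper": 0}, {"offset": [0, 0, 0], "rot": [0, 0, 0], "gripper": 0}])

```text
time: 19.85
position: [0.648, 0.0325, 0.1087]
tool_rot: [-2.948, 0.207, 0.928]
ft_force: [-0.1, 0.1, -0.6]
grip_width: 0.18
```

```bash
cat > chk2.py <<'E'
import sys
from traj import *
from now import rep
from h import *
rep()
thl=np.radians(45);seq=[]
for thp in np.arange(float(sys.argv[1]),126,5):
    seq.append((lifter_tip(np.radians(thp),thl,17-(thp-45)/65*5),thl))
rows(seq)
fn=sys.argv[2]
a=grab('wrist',fn+'.png')
im=cv2.resize(a['img'],None,fx=1.5,fy=1.5,interpolation=cv2.INTER_CUBIC); cv2.imwrite('pics/%sb.png'%fn,im[:,:,::-1])
E
python3 chk2.py 90 w15
```

```text
lifter o [0.6169 0.0366 0.0794] yaw,pitch,roll [-11.24  44.45   7.96] sole above bed mm 69.37
tip mm past plate near edge (orig pos) 87.1 lateral vs plate centre -0.1 tip z above bed 41.08
F [-0.1  0.1 -0.6] T [-0.08 -0.86 -0.02] q [ 0.33  1.01 -0.81  0.95  0.4   1.95 -2.05] t 19.85 w 0.18
jig-frame F -0.08
th 45.0 uz [42.8 69.3] off [ 0.  -0.2  0. ] rot [0.  0.  0.1] | j4 0.95 j6 1.95 
th 45.0 uz [45.7 69.9] off [ 2.  -0.  -2.1] rot [0. 0. 0.] | j4 0.94 j6 1.95 
th 45.0 uz [48.6 70.1] off [ 2.3 -0.  -1.9] rot [0. 0. 0.] | j4 0.93 j6 1.96 
th 45.0 uz [51.5 70. ] off [ 2.5 -0.  -1.6] rot [0. 0. 0.] | j4 0.92 j6 1.97 
th 45.0 uz [54.5 69.6] off [ 2.6 -0.  -1.3] rot [0. 0. 0.] | j4 0.90 j6 1.97 
th 45.0 uz [57.3 68.8] off [ 2.8 -0.  -1. ] rot [0. 0. 0.] | j4 0.89 j6 1.97 
th 45.0 uz [59.9 67.6] off [ 2.9 -0.  -0.6] rot [0. 0. 0.] | j4 0.88 j6 1.98 
th 45.0 uz [62.4 66.2] off [ 2.9 -0.  -0.2] rot [0. 0. 0.] | j4 0.87 j6 1.98
```

View pics/w15b.png

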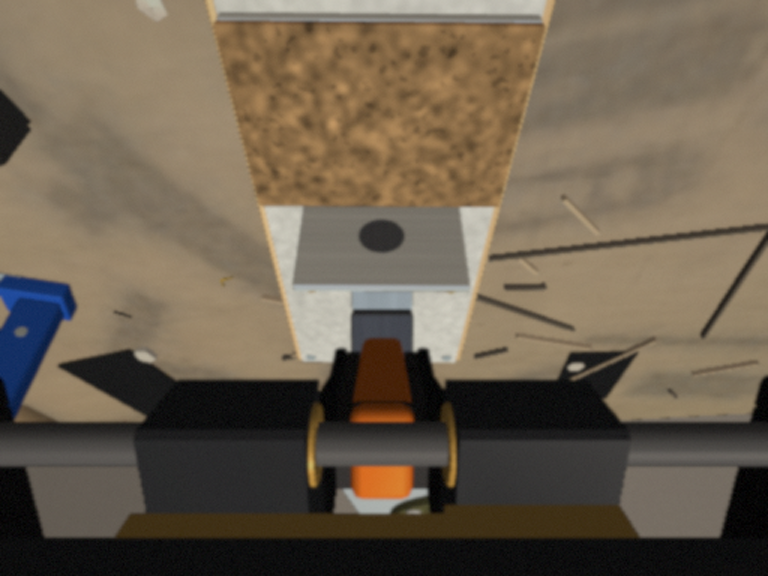

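The plate is nearly upright: its edge is at row 288 and the cork corner at row 206. Onward in small steps until it tips.

>>> carry_out(rows=[{"offset": [0.001, 0, -0.001], "rot": [0, 0, 0], "gripper": 0}, {"offset": [0.001, 0, -0.0011], "rot": [0, 0, 0], "gripper": 0}, {"offset": [0.0011, 0, -0.001], "rot": [0, 0, 0], "gripper": 0}, {"offset": [0.0012, 0, -0.0009], "rot": [0, 0, 0], "gripper": 0}, {"offset": [0.0012, 0, -0.0008], "rot": [0, 0, 0], "gripper": 0}, {"offset": [0.0013, 0, -0.0008], "rot": [0, 0, 0], "gripper": 0}, {"offset": [0, 0, 0], "rot": [0, 0, 0], "gripper": 0}, {"offset": [0, 0, 0], "rot": [0, 0, 0], "gripper": 0}])

```text
time: 20.9
position: [0.6567, 0.0313, 0.1094]
tool_rot: [-2.948, 0.207, 0.928]
ft_force: [0.4, 0.2, -1.3]
grip_width: 0.177
```

```bash
python3 chk2.py 105 w16
```

```text
lifter o [0.6256 0.0354 0.0801] yaw,pitch,roll [-11.24  44.45   7.96] sole above bed mm 70.08
tip mm past plate near edge (orig pos) 95.8 lateral vs plate centre -0.1 tip z above bed 41.79
F [ 0.4  0.2 -1.3] T [-0.12 -0.83 -0.05] q [ 0.32  1.03 -0.81  0.92  0.41  1.97 -2.05] t 20.9 w 0.177
jig-frame F 0.36
th 45.0 uz [51.5 70. ] off [ 0.  -0.2  0. ] rot [-0.   0.   0.1] | j4 0.92 j6 1.96 
th 45.0 uz [54.5 69.6] off [ 2.6 -0.  -1.3] rot [0. 0. 0.] | j4 0.90 j6 1.97 
th 45.0 uz [57.3 68.8] off [ 2.8 -0.  -1. ] rot [0. 0. 0.] | j4 0.89 j6 1.97 
th 45.0 uz [59.9 67.6] off [ 2.9 -0.  -0.6] rot [0. 0. 0.] | j4 0.88 j6 1.98 
th 45.0 uz [62.4 66.2] off [ 2.9 -0.  -0.2] rot [0. 0. 0.] | j4 0.87 j6 1.98
```

View pics/w16b.png

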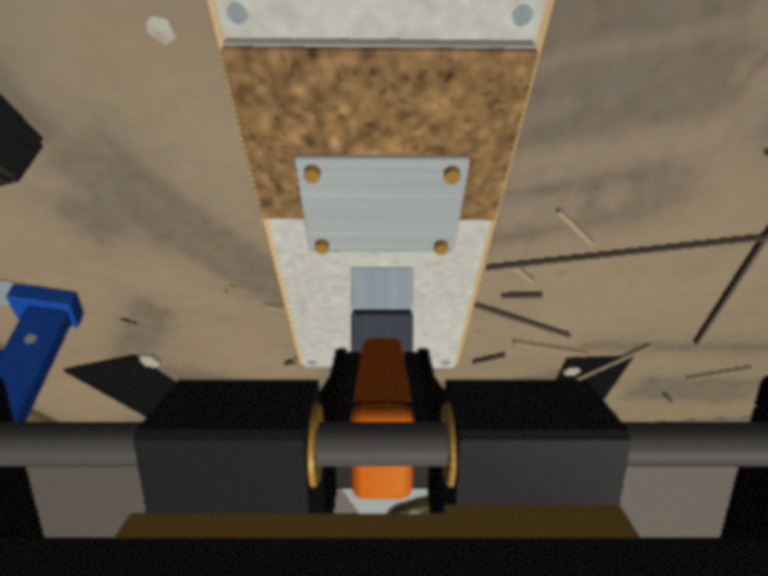

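The plate has tipped over onto the cork, feet up (brass feet at (312,174), (452,174), (322,246) and (441,246)). It overhangs the cork edge at row 218 somewhat. I'll back the lifter away upwards and look at where it settles.

>>> carry_out(rows=[{"offset": [-0.003, 0, -0.006], "rot": [0, 0, 0], "gripper": 0}, {"offset": [-0.008, 0, -0.012], "rot": [0, 0, 0], "gripper": 0}, {"offset": [-0.015, 0, -0.01], "rot": [0, 0, 0], "gripper": 0}, {"offset": [-0.02, 0, -0.005], "rot": [0, 0, 0], "gripper": 0}, {"offset": [0, 0, 0], "rot": [0, 0, 0], "gripper": 0}])

```text
time: 21.58
position: [0.6382, 0.0342, 0.1659]
tool_rot: [-2.95, 0.206, 0.923]
ft_force: [0.2, -0.0, -1.1]
grip_width: 0.182
```

```bash
python3 - <<'E'
from now import *
rep()
from h import *
for n in('wrist','top','side'):
    a=grab(n,n+'17.png')
    im=cv2.resize(a['img'],None,fx=1.5,fy=1.5,interpolation=cv2.INTER_CUBIC) if n=='wrist' else cv2.resize(a['img'][120:250,200:330],(520,520),interpolation=cv2.INTER_CUBIC); cv2.imwrite('pics/%s17b.png'%n,im[:,:,::-1])
E
```

```text
lifter o [0.6073 0.0383 0.1365] yaw,pitch,roll [-11.16  44.25   7.92] sole above bed mm 126.47
tip mm past plate near edge (orig pos) 77.4 lateral vs plate centre 0.2 tip z above bed 98.28
F [ 0.2 -0.  -1.1] T [-0.12 -0.83 -0.03] q [ 0.33  0.94 -0.82  0.95  0.36  2.01 -2.06] t 21.57 w 0.182
jig-frame F 0.24
```

View pics/wrist17b.png

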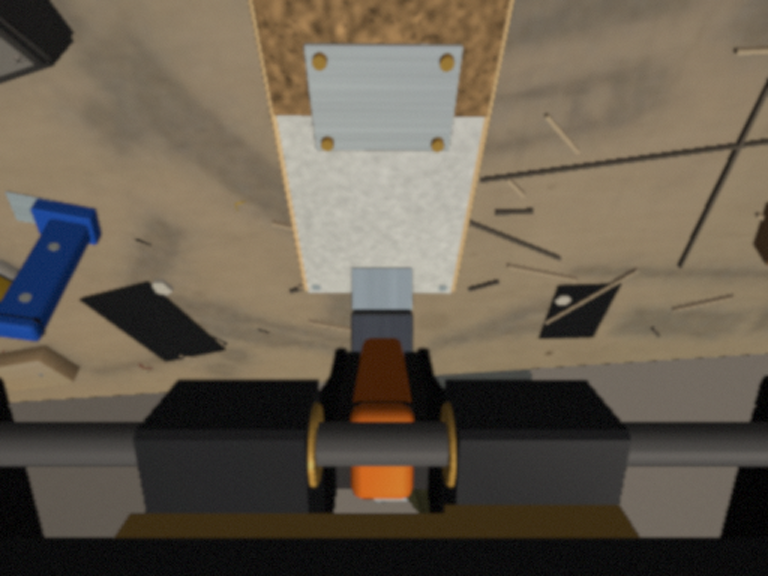

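View pics/side17b.png

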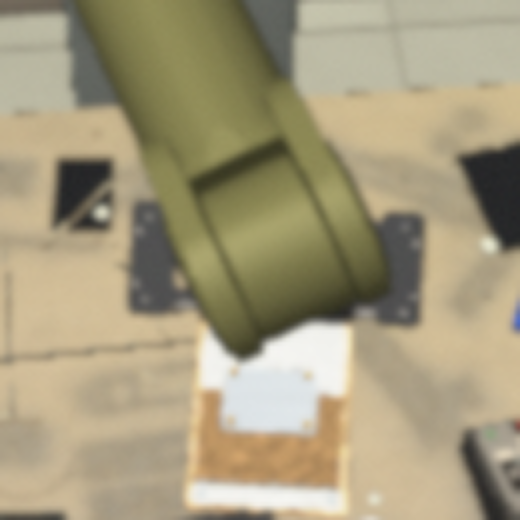

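```bash
python3 - <<'E'
from meas import *
d=load('wrist17.png')
c=corners(d,[(304,44),(463,45),(453,152),(314,151)],3);print((c*1.5).round(1))
P=np.array([onplane(d,*p,.024) for p in c]);print(P.round(4),P.mean(0).round(4));print([np.linalg.norm(P[i]-P[(i+1)%4]).round(4) for i in range(4)])
yj=np.radians(-8.2);ax=np.array([np.cos(yj),np.sin(yj),0]);J=np.array([onplane(d,u/1.5,v/1.5,.01) for u,v in((305,293),(453,293))]);print('jig near',J.round(4))
ctr=np.array([.4909,.0564,0])+.13*ax
n=np.array([-ax[1],ax[0],0]);print('plate in jig x,y',(P.mean(0)-ctr)@ax,(P.mean(0)-ctr)@n)
E=np.array([onplane(d,u/1.5,v/1.5,.02) for u,v in((275,116),(490,116))]);print('face x',((E-ctr)@ax).round(4))
# feet tops at .028
F=np.array([onplane(d,u/1.5,v/1.5,.028) for u,v in((319.5,62),(447,62),(437.5,144.5),(327.5,144))]);print('feet',F.round(4),[np.linalg.norm(F[i]-F[(i+1)%4]).round(4) for i in range(4)])
E
```

```text
[[304.   45. ]
 [462.7  46.2]
 [453.  152. ]
 [314.  151. ]]
[[ 0.6937  0.0613  0.024 ]
 [ 0.6833 -0.0088  0.024 ]
 [ 0.627  -0.0031  0.024 ]
 [ 0.6381  0.0709  0.024 ]] [0.6605 0.0301 0.024 ]
[np.float64(0.0708), np.float64(0.0565), np.float64(0.0748), np.float64(0.0564)]
jig near [[ 0.4992  0.1147  0.01  ]
 [ 0.4832 -0.0007  0.01  ]]
plate in jig x,y 0.04163779208981782 -0.001880067424091418
face x [0.032  0.0324]
feet [[ 0.6871  0.0555  0.028 ]
 [ 0.6791 -0.0014  0.028 ]
 [ 0.6359  0.0051  0.028 ]
 [ 0.6442  0.0618  0.028 ]] [np.float64(0.0574), np.float64(0.0437), np.float64(0.0573), np.float64(0.0434)]
```

The foot spacings (57.4 and 57.3 by 43.7 and 43.4 mm, projected at the resting height) show the plate lying flat. Its centre is at jig x ≈ 0.042 and y ≈ -0.002. Now I'll bring the lifter upright and return it to the mat.

>>> carry_out(rows=[{"offset": [-0.005, 0, -0.005], "rot": [0, 4, 0], "gripper": 0}, {"offset": [-0.01, 0, -0.005], "rot": [0, 7, 0], "gripper": 0}, {"offset": [-0.01, 0, 0], "rot": [0, 7, 0], "gripper": 0}, {"offset": [-0.01, 0, 0], "rot": [0, 7, 0], "gripper": 0}, {"offset": [-0.01, 0, 0], "rot": [0, 7, 0], "gripper": 0}, {"offset": [-0.01, 0, 0], "rot": [0, 7, 0], "gripper": 0}, {"offset": [0, 0, 0], "rot": [0, 6, 0], "gripper": 0}, {"offset": [0, 0, 0], "rot": [0, 0, 0], "gripper": 0}])

```text
time: 22.72
position: [0.5906, 0.04, 0.188]
tool_rot: [3.108, -0.218, 0.27]
ft_force: [-0.5, -0.5, -1.4]
grip_width: 0.181
```

```bash
cat > tomat.py <<'E'
from mv import *
o,RL=lifternow();print('lifter o',o.round(4),'yaw,tilt',np.degrees(RL.as_euler('ZYX')).round(2))
Y=Ro.from_euler('z',np.radians(8))
delta(*toolfor([.447,.260,.064],Y));delta(*toolfor([.447,.260,.005],Y))
q=ctrl.get_state()['joint_positions']
for z in (.06,.004):
    q=go(q,*toolfor([.447,.260,z],Y));print(q.round(2))
E
python3 tomat.py
```

```text
lifter o [0.5891 0.0398 0.1451] yaw,tilt [-8.03  0.1  -0.18]
rot deg (tool) [  2.96   0.1  -15.75]  offset in CURRENT axes mm [-183.  -198.6   49.8]  in TARGET axes mm [-122.7 -238.    60.9]
 q [ 0.8   0.22 -1.05  1.78  0.29  1.1  -2.05] F [-0.5 -0.5 -1.4] w 0.181 t 22.73
rot deg (tool) [  2.96   0.1  -15.75]  offset in CURRENT axes mm [-193.2 -198.7  107.9]  in TARGET axes mm [-133. -238.  119.]
 q [ 0.8   0.22 -1.05  1.78  0.29  1.1  -2.05] F [-0.5 -0.5 -1.4] w 0.181 t 22.73
[ 0.53  0.17 -1.22  2.03  0.31  0.92 -2.28]
[ 0.41  0.28 -1.13  2.08  0.47  0.84 -2.42]
```

>>> carry_out(rows=[{"offset": [-0.018, -0.018, 0], "rot": [0, 0, 0], "gripper": 0}, {"offset": [-0.028, -0.03, 0.005], "rot": [0, 0, 0], "gripper": 0}, {"offset": [-0.028, -0.03, 0.008], "rot": [0, 0, 0], "gripper": 0}, {"offset": [-0.028, -0.03, 0.008], "rot": [0, 0, 0], "gripper": 0}, {"offset": [-0.028, -0.03, 0.008], "rot": [0, 0, 0], "gripper": 0}, {"offset": [-0.028, -0.031, 0.01], "rot": [0, 0, 0], "gripper": 0}, {"offset": [-0.025, -0.03, 0.01], "rot": [0.7, 0, -3.9], "gripper": 0}, {"offset": [0, 0, 0], "rot": [1.1, 0, -6], "gripper": 0}, {"offset": [0, 0, 0], "rot": [1.1, 0, -5.9], "gripper": 0}, {"offset": [0, 0, 0], "rot": [0, 0, 0], "gripper": 0}])

```text
time: 23.98
position: [0.4504, 0.2623, 0.1087]
tool_rot: [-3.105, -0.215, -0.271]
ft_force: [0.5, 0.6, -1.3]
grip_width: 0.176
```

```bash
python3 tomat.py; python3 - <<'E'
from h import *
a=grab('wrist','w18.png')
im=cv2.resize(a['img'],None,fx=1.5,fy=1.5,interpolation=cv2.INTER_CUBIC); cv2.imwrite('pics/w18b.png',im[:,:,::-1])
E
```

```text
lifter o [0.449  0.262  0.0658] yaw,tilt [7.95 0.07 0.23]
rot deg (tool) [-0.22  0.07 -0.09]  offset in CURRENT axes mm [-2.6  1.5  1.4]  in TARGET axes mm [-2.6  1.5  1.4]
 q [ 0.56  0.18 -1.26  2.02  0.32  0.94 -2.28] F [ 0.5  0.6 -1.3] w 0.176 t 23.98
rot deg (tool) [-0.22  0.07 -0.09]  offset in CURRENT axes mm [-12.8   1.8  59.5]  in TARGET axes mm [-12.9   1.6  59.5]
 q [ 0.56  0.18 -1.26  2.02  0.32  0.94 -2.28] F [ 0.5  0.6 -1.3] w 0.176 t 23.98
[ 0.56  0.18 -1.25  2.03  0.33  0.92 -2.29]
[ 0.43  0.29 -1.15  2.08  0.48  0.84 -2.43]
```

View pics/w18b.png

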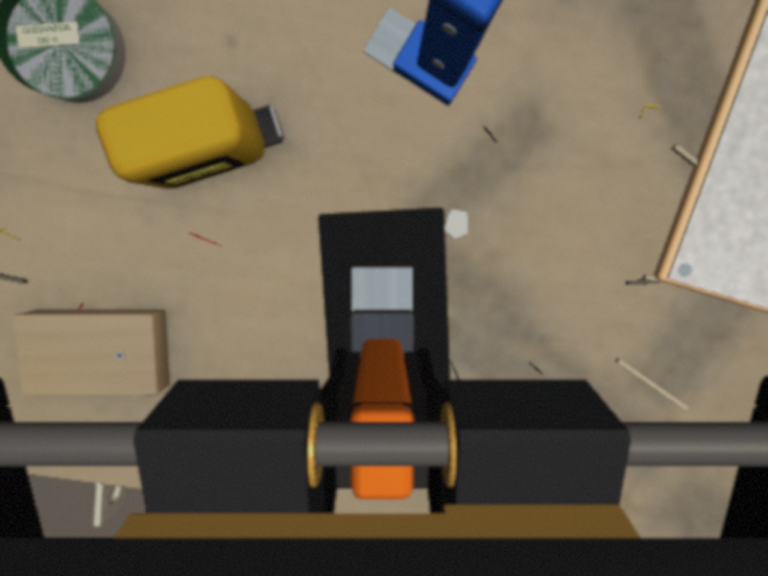

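The lifter is held upright over the mat, its blade at (351 to 413, 267) centred between the mat's sides (320 and 445). Lowering it now.

>>> carry_out(rows=[{"offset": [-0.0045, 0.0015, 0.022], "rot": [-0.2, 0, 0], "gripper": 0}, {"offset": [-0.004, 0, 0.019], "rot": [0, 0, 0], "gripper": 0}, {"offset": [-0.0026, 0, 0.011], "rot": [0, 0, 0], "gripper": 0}, {"offset": [-0.001, 0, 0.005], "rot": [0, 0, 0], "gripper": 0}, {"offset": [0, 0, 0], "rot": [0, 0, 0], "gripper": 0}, {"offset": [0, 0, 0], "rot": [0, 0, 0], "gripper": 0}])

```text
time: 24.78
position: [0.4495, 0.26, 0.051]
tool_rot: [-3.11, -0.217, -0.276]
ft_force: [-1.2, 0.2, -1.5]
grip_width: 0.182
```

```bash
python3 tomat.py
```

```text
lifter o [0.4482 0.2595 0.0081] yaw,tilt [ 7.96 -0.09 -0.07]
rot deg (tool) [ 0.07 -0.09 -0.03]  offset in CURRENT axes mm [  8.8  -0.6 -55.2]  in TARGET axes mm [  8.7  -0.7 -55.2]
 q [ 0.44  0.28 -1.16  2.08  0.48  0.85 -2.42] F [-1.2  0.2 -1.5] w 0.182 t 24.77
rot deg (tool) [ 0.07 -0.09 -0.03]  offset in CURRENT axes mm [-1.6 -0.6  2.9]  in TARGET axes mm [-1.6 -0.6  2.9]
 q [ 0.44  0.28 -1.16  2.08  0.48  0.85 -2.42] F [-1.2  0.2 -1.5] w 0.182 t 24.77
[ 0.56  0.18 -1.26  2.03  0.33  0.93 -2.29]
[ 0.43  0.29 -1.15  2.08  0.49  0.84 -2.43]
```

>>> carry_out(rows=[{"offset": [-0.0003, 0, 0.0015], "rot": [0, 0, 0], "gripper": 0}, {"offset": [-0.0003, 0, 0.0013], "rot": [0, 0, 0], "gripper": 0}, {"offset": [-0.0002, 0, 0.0008], "rot": [0, 0, 0], "gripper": 0}, {"offset": [0, 0, 0], "rot": [0, 0, 0], "gripper": 0}, {"offset": [0, 0, 0], "rot": [0, 0, 0], "gripper": 0}])

```text
time: 25.4
position: [0.449, 0.2596, 0.0469]
tool_rot: [-3.11, -0.217, -0.275]
ft_force: [-0.0, -1.5, 3.5]
grip_width: 0.179
```

```bash
python3 tomat.py
```

```text
lifter o [0.4477 0.259  0.004 ] yaw,tilt [ 7.97 -0.04 -0.1 ]
rot deg (tool) [ 0.1  -0.04 -0.02]  offset in CURRENT axes mm [ 10.   -0.9 -59.2]  in TARGET axes mm [ 10.   -1.  -59.2]
 q [ 0.43  0.29 -1.15  2.08  0.49  0.84 -2.43] F [-0.  -1.5  3.5] w 0.179 t 25.4
rot deg (tool) [ 0.1  -0.04 -0.02]  offset in CURRENT axes mm [-0.3 -1.  -1.1]  in TARGET axes mm [-0.3 -1.  -1.1]
 q [ 0.43  0.29 -1.15  2.08  0.49  0.84 -2.43] F [-0.  -1.5  3.5] w 0.179 t 25.4
[ 0.56  0.18 -1.26  2.03  0.33  0.93 -2.29]
[ 0.43  0.29 -1.15  2.08  0.49  0.84 -2.43]
```

It stands on the mat (about 3.5 N of contact). Releasing.

>>> carry_out(rows=[{"offset": [0, 0, 0], "rot": [0, 0, 0], "gripper": 0.6}, {"offset": [0, 0, 0], "rot": [0, 0, 0], "gripper": 0.6}, {"offset": [0, 0, 0], "rot": [0, 0, 0], "gripper": 0.6}, {"offset": [0, 0, 0], "rot": [0, 0, 0], "gripper": 0.6}, {"offset": [0, 0, 0], "rot": [0, 0, 0], "gripper": 0.6}, {"offset": [0, 0, 0], "rot": [0, 0, 0], "gripper": 0.6}])

```text
time: 26.15
position: [0.4488, 0.2597, 0.0467]
tool_rot: [-3.11, -0.217, -0.274]
ft_force: [-0.4, -0.1, 0.5]
grip_width: 0.593
```

```bash
python3 - <<'E'
from h import *
print(ctrl.get_state()['grip_width'],ctrl.get_state()['ft_force'])
a=grab('wrist','w19.png')
im=cv2.resize(a['img'],None,fx=1.5,fy=1.5,interpolation=cv2.INTER_CUBIC); cv2.imwrite('pics/w19b.png',im[:,:,::-1])
E
```

```text
0.5931210751687793 [-0.36664298 -0.08372297  0.5146829 ]
```

View pics/w19b.png

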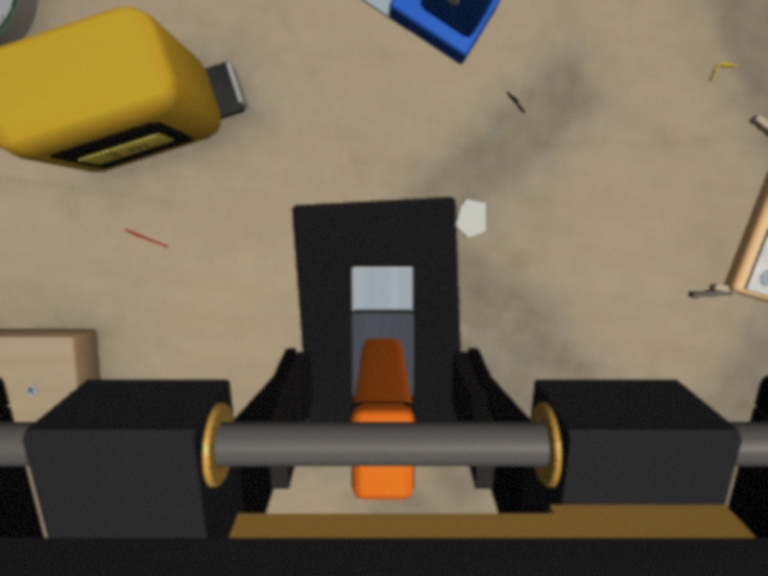

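The fingers are clear on both sides of the handle (gaps at 300 to 350 and 415 to 465), and the lifter stands with its blade at (351 to 413, 267). I'll withdraw along the tool axis.

>>> carry_out(rows=[{"offset": [0, 0, -0.015], "rot": [0, 0, 0], "gripper": 0.6}, {"offset": [0, 0, -0.03], "rot": [0, 0, 0], "gripper": 0.6}, {"offset": [0, 0, -0.04], "rot": [0, 0, 0], "gripper": 0.6}, {"offset": [0, 0, -0.04], "rot": [0, 0, 0], "gripper": 0.6}, {"offset": [0, 0, -0.04], "rot": [0, 0, 0], "gripper": 0.6}, {"offset": [0, 0, 0], "rot": [0, 0, 0], "gripper": 0.6}, {"offset": [0, 0, 0], "rot": [0, 0, 0], "gripper": 0.6}])

```text
time: 27.08
position: [0.4197, 0.2556, 0.2084]
tool_rot: [-3.111, -0.218, -0.273]
ft_force: [0.0, 0.5, -0.2]
grip_width: 0.599
```

```bash
python3 - <<'E'
from meas import *
for n in('wrist','top','side'):
    a=grab(n,n+'20.png')
w=load('wrist20.png')['img'];cv2.imwrite('pics/w20b.png',cv2.resize(w,None,fx=1.5,fy=1.5,interpolation=cv2.INTER_CUBIC)[:,:,::-1])
a=load('side20.png')['img'][130:260,230:360]; b=load('top20.png')['img'][130:260,165:295]
im=np.hstack([cv2.resize(x,(400,400),interpolation=cv2.INTER_CUBIC) for x in (a,b)]);cv2.imwrite('pics/crop20.png',im[:,:,::-1])
d=load('wrist20.png');hsv=cv2.cvtColor(w,cv2.COLOR_RGB2HSV)
m=cv2.inRange(hsv,(5,190,190),(18,255,255)); cs,_=cv2.findContours(m,0,2); k=max(cs,key=cv2.contourArea); bx=cv2.boxPoints(cv2.minAreaRect(k)); print('handle top',np.array([onplane(d,*p,.099) for p in bx]).mean(0).round(4))
E
```

```text
handle top [0.4483 0.258  0.099 ]
```

View pics/w20b.png

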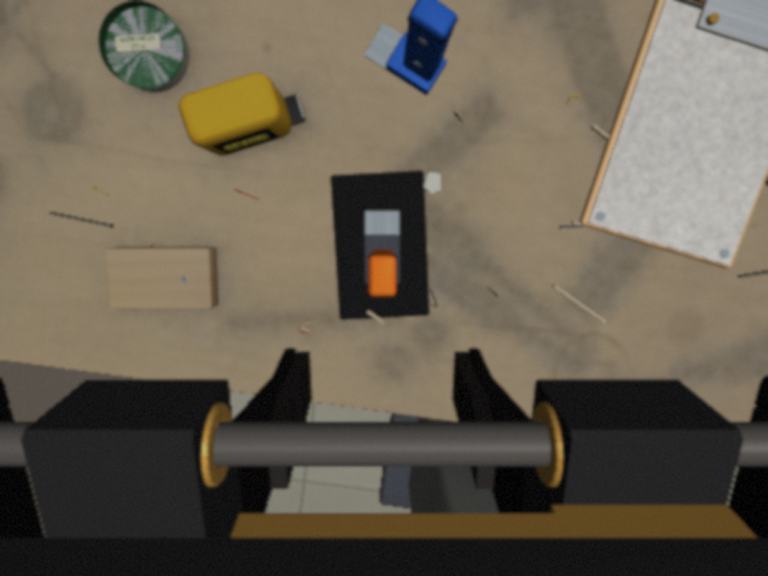

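View pics/crop20.png

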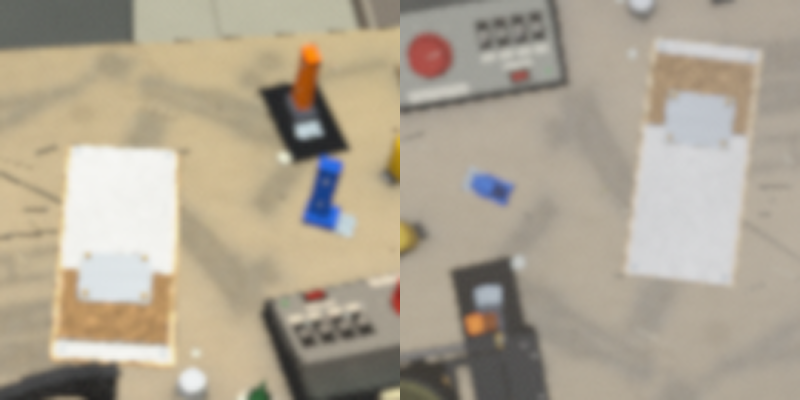

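The lifter stands upright on the mat, its handle top within about 1 mm of the set-down point. The plate is on the cork with its feet up, and the bystanders look unmoved. Handing in.

```bash
python3 -c "
from bench import workorder
print(workorder.close_job())"
```

```text
the job is handed in; nothing more can be done
None
```

I turned the plate over with the orange-handled lifter, stood the lifter back on its mat, and handed the job in at about 27 s. The hand-in reports no verdict.

**Sequence:** I gripped the handle with the tool leaning back 10°, touched the bed lightly to find its height, and slid the blade under the plate. The shoulder pushed the plate home at a measured 5 to 6 N for over half a second. I then tilted the lifter to 45° and pushed on with the blade tip until the plate tipped over onto the cork.

**Last checks:**
- **Plate:** it lies feet up on the cork, its centre at about x = 0.042 m, y = -0.002 m in the jig. The spacing of its feet in the wrist picture fits a flat plate. It overhangs the block's front edge by about 18 mm, so its centre sits about 10 mm in from that edge.
- **Lifter:** it stands upright on the large mat, with the top of the handle within about 1 mm of where I set it down.
- **Robot:** the gripper is open and clear of everything.
- **Forces:** wrist force readings, taken only between moves, stayed below about 7 N.
- **Bystanders:** those in the last wrist picture and the two overview crops look unmoved. I did not measure them or re-check the ones outside those views.

**Disagreements:** one plate edge measured 74.8 mm instead of 72 mm in the wrist picture. I put that down to imprecise corner picking, because the feet agreed within about 1 mm.

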